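# Restock the relay rail in a latched enclosure

### The arm

A 6-joint arm with a two-finger parallel gripper is mounted at the origin on the work surface. World frame = base frame: x ahead of the robot, y to its left, z up, the work surface at z = 0. Lengths are in m, angles in degrees, forces in N, time in s.
With the tool pointing down it reaches from about 0.35 to 0.875 m from the base axis. Payload 4.2 kg.
Tool frame: the origin (TCP) lies at the very end of the fingers, on their centre line; the grasp point (between the pads) lies 19 mm behind it; z points along the fingers, y is the direction in which the jaws open and shut (so a half turn about z gives the same grasp; the last joint's range is limited). The gripper opens to 87 mm and grips with 3 to 60 N. Pads are 19 mm wide; open, the fingers measure 117 mm over their backs; the gripper's body (75 mm by 190 mm) begins 51 mm behind the grasp point.
Start: joints at [-54.397, 22.042, 0.453, 0, -68.411, -14.817], TCP at [0.222, -0.584, 0.223] pointing down, gripper open.
Joint ranges: [-179.83, 179.83], [-69.29, 118.12], [-61.27, 80.66], [-181.25, 117.63], [-171.15, -9.14], [-177.46, 177.46]. Speed limits (degrees/s): [159.86, 159.86, 180, 180, 180, 180].

### API

Orientations are given as a 3x3 rotation matrix whose columns are the frame's x, y, z axes.
In Python, from station import r, imaging gives the robot as it stands. The module is installed in compiled form; this text tells all that it offers.
- The arm moves only by the tool move_arm, never from a script. Its argument "motion" is one flat list of numbers, 7 for each row, row after row: the shift along the tool's x, y, z in units of 40 mm (1.0 is 40 mm), then the turn, a rotation vector about the tool's x, y, z in units of 5 degrees (1.0 is 5 degrees), then the gripper's target within -1 to 1 (shut at 1, half-way at 0, fully open at -1). In form: [dx, dy, dz, wx, wy, wz, gripper, dx, dy, dz, wx, wy, wz, gripper, ...]. A call has 1 to 20 rows; each row is the pose to reach, as a shift and turn from the pose measured when the call began, along the tool's axes at that moment; what a row does not reach only later rows make up. A row lasts 1/12 s, in which the tool goes at most 41.7 mm and 7.16 degrees, less where a joint would pass 70% of its speed; a pose out of reach is approached as far as the arm can. A call with a gripper value outside its range is refused whole. The fingers move at their own pace and stop on an object; the grip force is fixed at half the most. Time passes only in rows, so rows that repeat a pose let the fingers close. It gives the time, the measured TCP pose, the force and the opening at its end, in the units of the state.
- r.sense(): the state, without advancing time (a new reading comes with each control period).
- imaging.capture(name): name is "scene" or "top"; returns the picture (480x640x3 uint8, blue, green, red); there is no depth.
- imaging.camera_params(name): a dict with "intrinsics" (3x3 intrinsics, pixels), "world_from_camera" (4x4, takes a point from camera to world coordinates). Camera axes: x right, y down, z forward; pixel columns grow to the right and rows downward; lengths in m; the calibration is good to about 2 mm. A picture is of the moment at which its call begins. camera_params takes no time and is no camera call.
- r.finish_job(): hands the job in, once; it reports no verdict.
The state is a dict: "time_s": time; "joints": joint angles; "joint_velocities": joint speeds; "effort": joint torques, N m; "tcp_pos": TCP position; "ee_rot": TCP orientation; "wrist_force": force on the tool from outside, world axes, zero at the start; "moment": the same for the moment, N m; "gripper_width": opening from 0.0 (shut) to 1.0 (fully open).
Only numpy, scipy, OpenCV 4.12 (cv2) and the standard library are available. Lean on these libraries where they do the work, as an engineer would, in place of code of your own. Each camera call takes 0.05 s, during which the arm holds its last target.

### The job

Lift the power supply off the enclosure's cover and stand it upright on the rubber mat; only then turn the quarter-turn latch to release the cover and swing it open to about upright or beyond. Stand every small relay module standing about on the bench upright in the rail channel on the enclosure's floor, then shut the cover fully and turn the latch back to locked. Leave the other things on the bench where they are.

Things in the scene. Friction and masses are not known exactly. Their poses are not given: they have to be found in the camera images.
- enclosure: Fixed grey steel box lying on its back, 200 (its x) by 250 (its y) by 85 mm high, walls and floor 4 mm, its open top under the cover. Origin: centre of the underside, z up. A keeper lip sticks 8 mm inwards from the -y wall, 65 to 73 mm above the origin, x -35 to +35 mm.
- cover (a joint): Angle of the cover: 0 shut, grows as it opens, stop at 1.8 rad (upright is 1.57). Plate 200 x 250 x 6 mm, 0.3 kg, hinged on the enclosure's +y top edge; the -y edge swings up. Stiff hinge: stays at any angle; 4 to 5 N at the free edge raise it, about 1 to 2 N lower it. The latch holds it shut until turned.
- cover_hinge (a point): Middle of the hinge line, on the cover's underside, 85.5 mm above the enclosure's underside, at y +125 mm in the enclosure's frame. Axes turn with the cover: x along the hinge, the plate reaches 250 mm along -y, z is the outer normal (outer face at z = 6 mm).
- latch (a joint): Angle of the quarter-turn latch: 0 locked, grows clockwise seen from above the shut cover, stop at 1.57 rad. Its cam is clear of the keeper lip beyond about 1.25 rad. Turns with 0.05 N m and stays where left.
- latch_wing (a point): Centre of the latch's wing, on its axis, 225 mm from the hinge, mid-width of the cover, 22 mm above the cover's outer face. Black bar 44 mm long (point's y), 12 thick (x), 28 high (top 14 mm above this point), on a round 40 mm boss. It turns with the wing: locked, the bar points from hinge to free edge; released, parallel to the hinge. The cover can be raised by it.
- psu: Power supply, bare aluminium block 110 (x) by 50 (y) by 60 mm (z) with dark slots on top, 0.3 to 0.6 kg, lying on the cover. Origin: centre of its underside, z up.
- mat: Black rubber mat fixed on the bench, 180 (x) by 150 (y) by 4 mm. Origin: centre of its underside.
- relay1: Solid-state relay module: squat white plastic block with brass screw heads on top and a steel base plate below, 28 (x) by 38 (y) by 28 mm (z), about 80 g, standing on its base on the bench. Origin: centre of its underside, z up. May be absent.
- relay2: As relay1.
- relay3: As relay1.
- relay4: As relay1.
- contactor: Bystander: black block with grey top, 45 by 60 by 66 mm, origin under its centre.
- tin: Bystander: aluminium grease tin with white cap, 60 mm diameter, 75 mm high, origin under its centre.
- tub: Bystander: clear tub with white lid, 70 mm diameter, 60 mm high, origin under its centre.
- driver: Bystander: screwdriver lying along its x.
- tape: Bystander: black tape roll lying flat, 90 mm diameter, 19 mm high.
- mug: Bystander: white mug, 80 mm diameter, 90 mm high.
- terminals: Bystander: grey terminal strip, 100 by 30 by 30 mm.
- rail (a point): Middle of the rail channel on the enclosure's inner floor, 4 mm above its underside; axes as the enclosure's. Two rail walls, 3 mm thick, 10 mm high, run along y from -117 to +117 mm; the channel between them is 36 mm wide. Relay modules stand in it one behind another anywhere along it, their 38 mm side along y.
Things that resemble listed ones, but are neither listed nor needed, are in the scene too. What is shaped like the relay3 but blue or brown is not meant.

How it is judged (in metres and radians):
On the way, in this order (a step that is already met when the one before it is completed fails the run):
1. the power supply stands upright on the mat, let go (horizontal distance between psu and mat below 0.06 m and height (world z) of psu below 0.008 m and angle between psu's own z axis and vertical below 0.1 rad and contact force between the fingers and psu below 0.1 N and value of joint cover below 0.1 rad), for 0.2 s.
2. the latch is turned to released (value of joint latch above 1.25 rad), for 0.1 s.
3. the cover stands open, to 1.3 rad or more (value of joint cover above 1.3 rad), for 0.2 s.
4. every relay module stands upright in the rail channel, the cover still open (value of joint cover above 0.9 rad and contact force between the fingers and anything else below 0.1 N and x of relay1 in the frame of enclosure between -0.008 and 0.008 m and y of relay1 in the frame of enclosure between -0.12 and 0.12 m and height (world z) of each of relay1, relay2, relay3, relay4 below 0.009 m and angle between each of relay1, relay2, relay3, relay4's own z axis and vertical below 0.12 rad and linear speed of each of relay1, relay2, relay3, relay4 below 0.02 m/s and x of relay2 in the frame of enclosure between -0.008 and 0.008 m and y of relay2 in the frame of enclosure between -0.12 and 0.12 m and x of relay3 in the frame of enclosure between -0.008 and 0.008 m and y of relay3 in the frame of enclosure between -0.12 and 0.12 m and x of relay4 in the frame of enclosure between -0.008 and 0.008 m and y of relay4 in the frame of enclosure between -0.12 and 0.12 m), for 0.2 s.
5. the cover is shut (value of joint cover below 0.04 rad), for 0.2 s.
6. the latch is back to locked (value of joint latch below 0.25 rad and value of joint cover below 0.04 rad), for 0.1 s.
At the end, for the whole second after the job is handed in: Every relay stands upright (0.12 rad) in the channel, foot on the enclosure's floor, within 8 mm of its middle line, at rest; the power supply upright on the mat within 60 mm of its centre; cover shut (under 0.04 rad); latch back under 0.25 rad (all of step 6 and horizontal distance between psu and mat below 0.06 m and height (world z) of psu below 0.008 m and angle between psu's own z axis and vertical below 0.1 rad and x of relay1 in the frame of enclosure between -0.008 and 0.008 m and y of relay1 in the frame of enclosure between -0.12 and 0.12 m and height (world z) of each of relay1, relay2, relay3, relay4 below 0.009 m and angle between each of relay1, relay2, relay3, relay4's own z axis and vertical below 0.12 rad and linear speed of each of relay1, relay2, relay3, relay4 below 0.02 m/s and x of relay2 in the frame of enclosure between -0.008 and 0.008 m and y of relay2 in the frame of enclosure between -0.12 and 0.12 m and x of relay3 in the frame of enclosure between -0.008 and 0.008 m and y of relay3 in the frame of enclosure between -0.12 and 0.12 m and x of relay4 in the frame of enclosure between -0.008 and 0.008 m and y of relay4 in the frame of enclosure between -0.12 and 0.12 m); the robot touches nothing.
It fails at once if a bystander is shoved more than 50 mm from its place (distance of any of contactor, tin, tub, driver, tape, mug, terminals from where it was at the start of the episode above 0.05 m).
Of relay1, relay2, relay3, relay4 only 2 to 4 are there at a start; the rules pass over those that are not, and their reading is None.
At some moment in a run one of relay1, relay2, relay3, relay4 may be knocked a few centimetres aside while the robot is not near it.
It also fails if it takes over 210 s, if anything falls off the work surface, if the arm or the gripper's body presses on something with over 40 N, if the wrist force passes 120 N, or if a joint passes its speed limit or range.

## Working session

There is one attempt and no reset: what is moved stays moved. The work goes in short steps, Python scripts to look and compute and a tool call to move; the robot and the scene stay as the last step left them, time stands still between calls to the robot, and variables do not carry over. Pictures are saved under pics/ and viewed, and the job is handed in when it is done.

Besides the shell and the picture viewer there is one more tool, called after "Emit:" as name(argument=value, ...) on one line, values as JSON. move_arm: Moves the arm, as the interface text tells. Its arguments: {"type":"object","properties":{"motion":{"type":"array","items":{"type":"number"}}},"required":["motion"]}

```bash
mkdir -p pics; python3 - <<'E'
from station import r, imaging
import cv2
for n in ("scene","top"):
    im=imaging.capture(n); cv2.imwrite(f"pics/{n}0.png",im)
    p=imaging.camera_params(n); print(n,p["intrinsics"],p["world_from_camera"])
s=r.sense(); print(s)
E
```

```text
scene [[553.65556852   0.         316.61550141]
 [  0.         553.65556852 244.87154906]
 [  0.           0.           1.        ]] [[-0.52179793  0.4917214  -0.69709181  1.43712399]
 [ 0.85297795  0.28879325 -0.43477244  0.58015914]
 [-0.01247151 -0.8214673  -0.57011923  0.86351826]
 [ 0.          0.          0.          1.        ]]
top [[622.89332184   0.         323.05367669]
 [  0.         622.89332184 245.59211844]
 [  0.           0.           1.        ]] [[-7.55325091e-03 -9.86122323e-01  1.65848461e-01  2.26495698e-01]
 [-9.99971423e-01  7.39583036e-03 -1.56674138e-03 -3.25058622e-02]
 [ 3.18411568e-04 -1.65855556e-01 -9.86150005e-01  1.68938510e+00]
 [ 0.00000000e+00  0.00000000e+00  0.00000000e+00  1.00000000e+00]]
{'time_s': 0.1, 'joints': array([-5.43938791e+01,  2.20857968e+01,  3.88756551e-01, -2.53759243e-02,
       -6.84111396e+01, -1.48176415e+01]), 'joint_velocities': array([ 0.04781641, -0.15365141,  0.23579315,  0.13419268, -0.04593538,
        0.04906968]), 'effort': array([-7.05201273e-04, -3.91690671e+01,  1.87935144e+01,  4.23191652e+00,
        1.34542241e-02, -7.80816231e-05]), 'tcp_pos': array([ 0.22166538, -0.58380375,  0.22158257]), 'ee_rot': array([[-9.34954990e-01, -3.54765531e-01, -7.64418464e-04],
       [-3.54766344e-01,  9.34953309e-01,  1.77483308e-03],
       [ 8.50459719e-05,  1.93057899e-03, -9.99998133e-01]]), 'wrist_force': array([ 0.54969328, -0.02533301,  0.74366748]), 'moment': array([ 0.03300304, -0.04049074,  0.00599488]), 'gripper_width': 0.9990114019664104}
```

View pics/scene0.png

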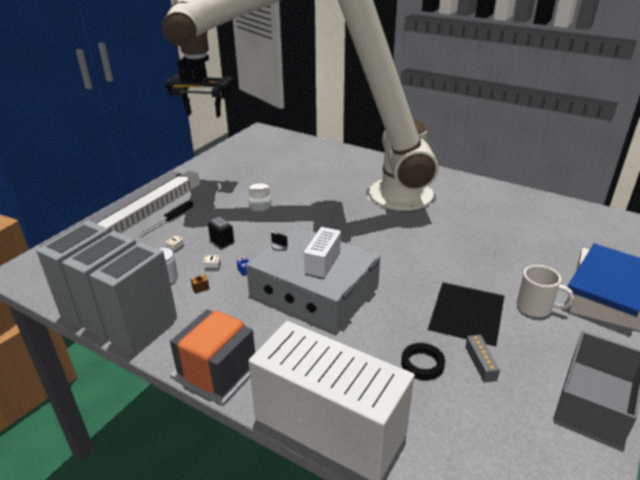

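View pics/top0.png

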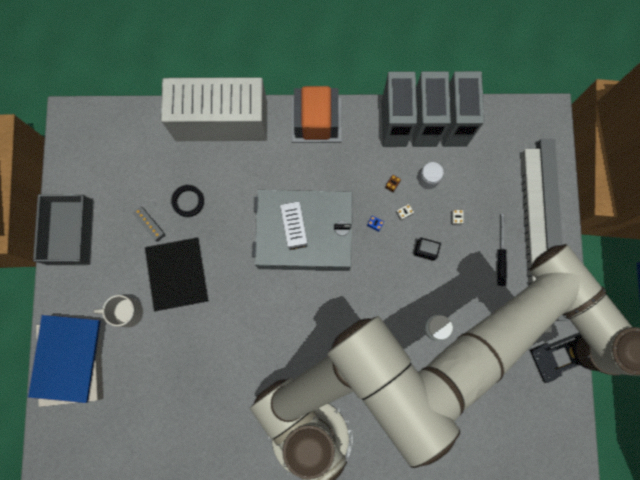

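```bash
cat > h.py <<'E'
import numpy as np, cv2
from station import r, imaging
def crop(name,x0,y0,w,h,out,im=None):
    if im is None: im=imaging.capture(name)
    k=min(800/w,600/h)
    c=cv2.resize(im[y0:y0+h,x0:x0+w],None,fx=k,fy=k,interpolation=cv2.INTER_CUBIC)
    cv2.imwrite(f"pics/{out}.png",c); print(out,"scale",k)
def p2w(name,uv,z):
    p=imaging.camera_params(name);K=p["intrinsics"];T=p["world_from_camera"]
    d=T[:3,:3]@np.linalg.inv(K)@np.array([uv[0],uv[1],1.]);o=T[:3,3]
    return o+d*(z-o[2])/d[2]
def w2p(name,P):
    p=imaging.camera_params(name);K=p["intrinsics"];T=np.linalg.inv(p["world_from_camera"])
    c=K@(T[:3,:3]@np.array(P)+T[:3,3]);return c[:2]/c[2]
def go(P,yaw=None,R=None):
    "shift and rotvec in move units; yaw: direction (deg) of the tool y axis, tool down"
    from scipy.spatial.transform import Rotation as Ro
    s=r.sense();R0=s["ee_rot"]
    d=R0.T@(np.array(P)-s["tcp_pos"])/0.04
    if R is None:
        best=None
        for yw in ([yaw,yaw+180] if yaw is not None else [np.degrees(np.arctan2(R0[1,1],R0[0,1]))]):
            a=np.radians(yw);y=np.array([np.cos(a),np.sin(a),0]);z=np.array([0,0,-1.]);x=np.cross(y,z)
            Rt=np.c_[x,y,z];w=Ro.from_matrix(R0.T@Rt).as_rotvec(degrees=True)/5
            print("yaw",yw,"shift",d.round(3),"turn",w.round(2))
    else:
        w=Ro.from_matrix(R0.T@R).as_rotvec(degrees=True)/5
        print("shift",d.round(3),"turn",w.round(2))
def st():
    s=r.sense();print("t",round(s["time_s"],2),"tcp",s["tcp_pos"].round(4),"yawy",np.degrees(np.arctan2(s["ee_rot"][1,1],s["ee_rot"][0,1])).round(2),"z",s["ee_rot"][:,2].round(3),"F",s["wrist_force"].round(1),"w",round(s["gripper_width"],3),"q",s["joints"].round(0))
E
python3 - <<'E'
from h import *
im=cv2.imread("pics/top0.png")
crop("top",245,180,120,90,"c1",im);crop("top",360,165,120,90,"c2",im);crop("top",130,225,120,90,"c3",im)
im=cv2.imread("pics/scene0.png");crop("scene",130,170,160,120,"c4",im)
E
```

```text
c1 scale 6.666666666666667
c2 scale 6.666666666666667
c3 scale 6.666666666666667
c4 scale 5.0
```

View pics/c1.png

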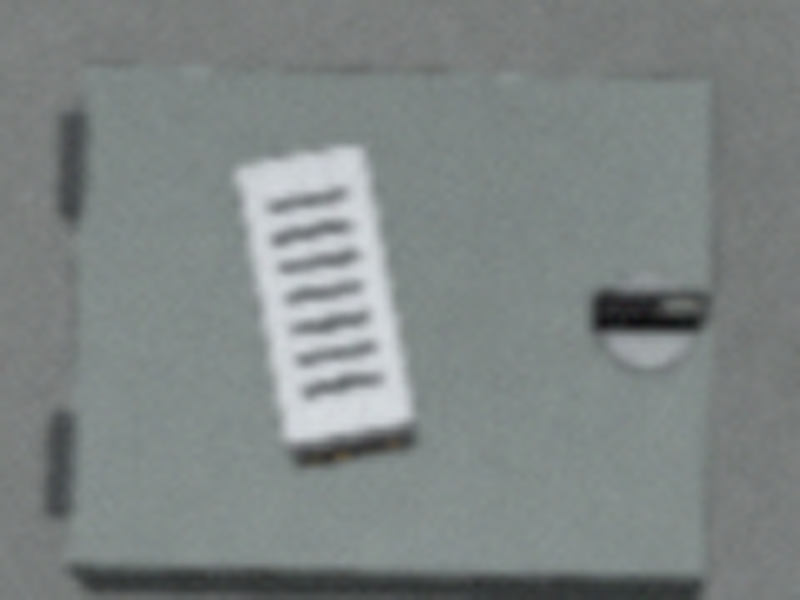

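View pics/c2.png

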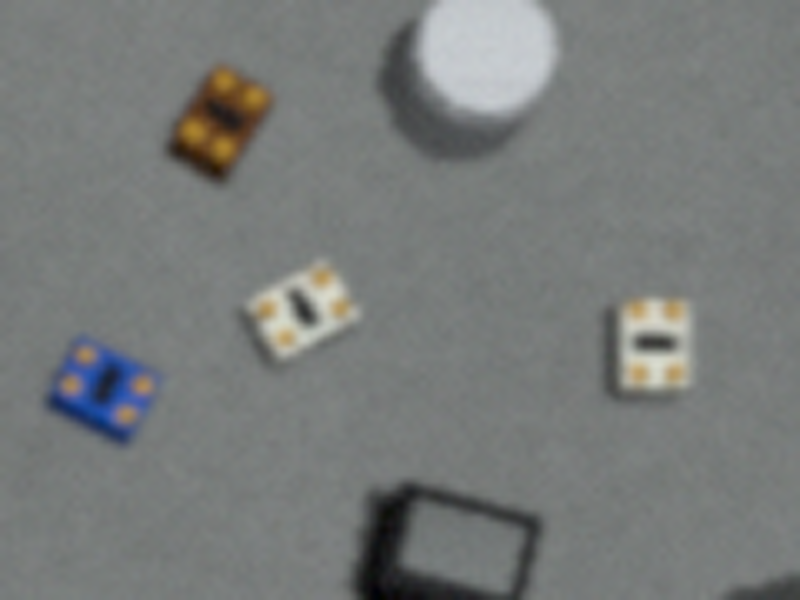

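View pics/c3.png

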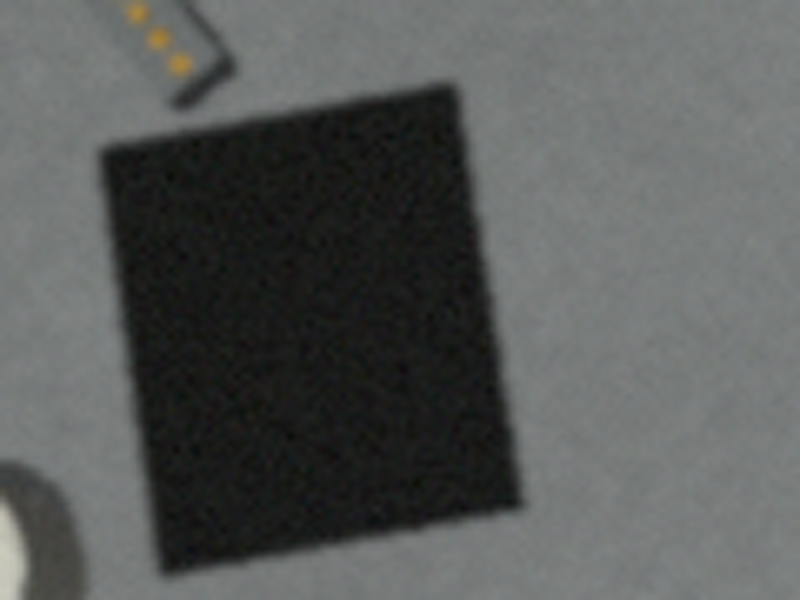

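View pics/c4.png

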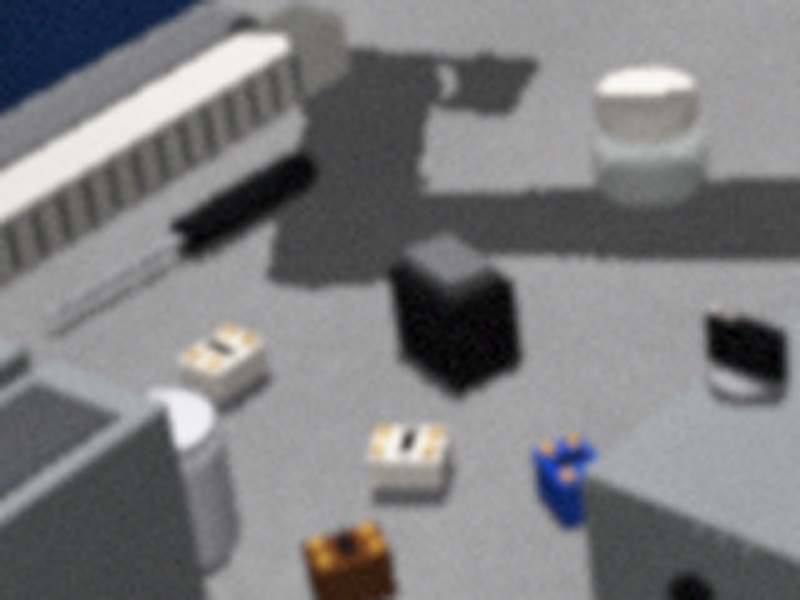

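```bash
cat > m.py <<'E'
from h import *
def quad(n,name,pts,x0,y0,z,k=6.6667):
    w=np.array([p2w(name,(x0+a/k-.4,y0+b/k-.4),z) for a,b in pts])
    print(n,"c",w.mean(0).round(4),"sides",[round(np.linalg.norm(w[i]-w[(i+1)%4])*1000) for i in range(4)],"ang",[np.degrees(np.arctan2(*(w[(i+1)%4]-w[i])[[1,0]])).round(1) for i in range(4)]); return w
E
python3 - <<'E'
from m import *
quad("cover","top",[(88,65),(712,80),(702,578),(70,568)],245,180,.0915)
quad("psu","top",[(235,165),(362,147),(413,428),(287,445)],245,180,.1515)
quad("wing","top",[(592,290),(708,295),(705,330),(592,330)],245,180,.1275)
quad("mat","top",[(100,150),(455,85),(522,508),(162,573)],130,225,.004)
quad("A","top",[(245,315),(325,262),(360,312),(278,362)],360,165,.028)
quad("B","top",[(620,298),(690,300),(690,390),(620,392)],360,165,.028)
for n,uv,z in [("tin",(431,173),.075),("cont",(429,247),.066),("tub",(439,327),.06),("mug",(118,311),.09),("tape",(187,200),.019),("term",(149,223),.03)]: print(n,p2w("top",uv,z).round(3))
E
```

```text
cover c [0.5432 0.0156 0.0915] sides [247, 199, 245, 201] ang [np.float64(-91.8), np.float64(178.0), np.float64(88.7), np.float64(-1.4)]
psu c [0.541  0.0398 0.1515] sides [49, 110, 48, 110] ang [np.float64(-82.1), np.float64(-170.0), np.float64(97.4), np.float64(10.5)]
wing c [ 0.5388 -0.0838  0.1275] sides [45, 14, 43, 16] ang [np.float64(-92.9), np.float64(174.3), np.float64(89.6), np.float64(-0.6)]
mat c [0.4354 0.3656 0.004 ] sides [148, 177, 147, 177] ang [np.float64(-79.8), np.float64(-169.7), np.float64(99.9), np.float64(10.4)]
A c [ 0.5986 -0.2593  0.028 ] sides [40, 25, 40, 24] ang [np.float64(-56.6), np.float64(-147.0), np.float64(121.2), np.float64(33.3)]
B c [ 0.584  -0.4033  0.028 ] sides [29, 38, 29, 39] ang [np.float64(-92.1), np.float64(177.4), np.float64(91.2), np.float64(-2.4)]
tin [ 0.693 -0.326  0.075]
cont [ 0.494 -0.315  0.066]
tub [ 0.284 -0.334  0.06 ]
mug [0.33  0.491 0.09 ]
tape [0.638 0.338 0.019]
term [0.571 0.437 0.03 ]
```

```bash
python3 - <<'E'
from h import *
st(); go((.541,.0398,.26),98)
E
```

```text
t 0.1 tcp [ 0.2217 -0.5838  0.2216] yawy 110.78 z [-0.001  0.002 -1.   ] F [ 0.5 -0.   0.7] w 0.999 q [-54.  22.   0.  -0. -68. -15.]
yaw 98 shift [-12.995  11.746  -0.939] turn [ 0.02 -0.    2.56]
yaw 278 shift [-12.995  11.746  -0.939] turn [ 1.000e-02  3.000e-02 -3.344e+01]
```

Emit:
move_arm(motion=[-0.3,0.3,-0.1,0,0,0.1,-1,-0.9,0.8,-0.3,0,0,0.3,-1,-1.6,1.5,-0.5,0,0,0.5,-1,-2.4,2.2,-0.8,0,0,0.7,-1,-3.2,2.9,-0.9,0,0,0.9,-1,-4,3.6,-0.94,0,0,1.1,-1,-4.8,4.3,-0.94,0,0,1.3,-1,-5.6,5,-0.94,0,0,1.5,-1,-6.4,5.7,-0.94,0,0,1.7,-1,-7.2,6.5,-0.94,0,0,1.9,-1,-8,7.2,-0.94,0,0,2.1,-1,-8.8,7.9,-0.94,0,0,2.3,-1,-9.6,8.7,-0.94,0,0,2.5,-1,-10.4,9.4,-0.94,0,0,2.56,-1,-11.2,10.1,-0.94,0,0,2.56,-1,-11.9,10.7,-0.94,0,0,2.56,-1,-12.5,11.3,-0.94,0,0,2.56,-1,-12.9,11.65,-0.94,0,0,2.56,-1,-13,11.75,-0.94,0,0,2.56,-1,-13,11.75,-0.94,0,0,2.56,-1])

```text
time_s: 1.77
tcp_pos: [0.5413, 0.0416, 0.259]
ee_rot: [[-0.99, -0.141, -0.003], [-0.141, 0.99, 0.001], [0.002, 0.002, -1.0]]
wrist_force: [0.2, -0.7, -0.1]
gripper_width: 1.002
```

```bash
python3 - <<'E'
from h import *
st(); go((.541,.0398,.102),98)
cv2.imwrite("pics/top1.png",imaging.capture("top"));cv2.imwrite("pics/scene1.png",imaging.capture("scene"))
E
```

```text
t 1.77 tcp [0.5413 0.0416 0.259 ] yawy 98.13 z [-0.003  0.001 -1.   ] F [ 0.2 -0.7 -0.1] w 1.002 q [  21.   13.   -8.   -0.  -70. -103.]
yaw 98 shift [ 0.006 -0.051  3.925] turn [ 0.02 -0.03  0.03]
yaw 278 shift [ 0.006 -0.051  3.925] turn [ 4.000e-02  3.000e-02 -3.597e+01]
```

View pics/top1.png

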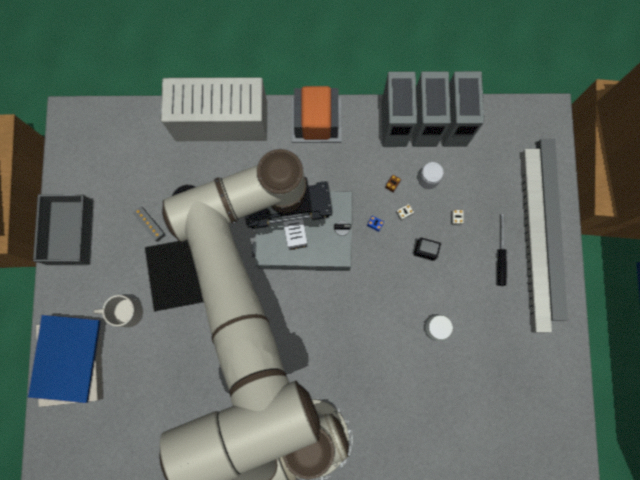

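View pics/scene1.png

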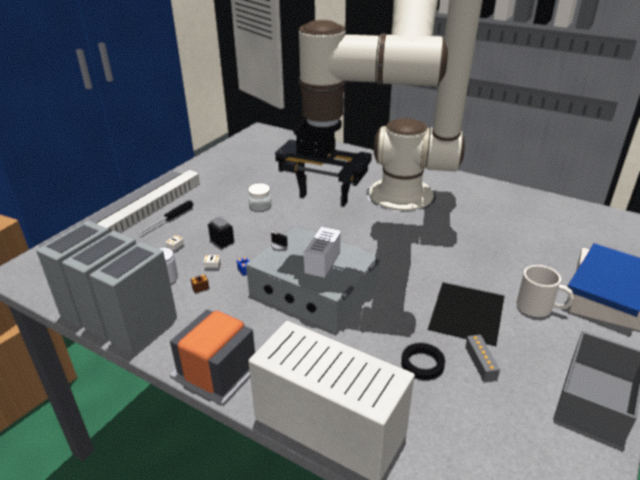

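Emit:
move_arm(motion=[0,-0.02,0.3,0,0,0,-1,0,-0.05,0.9,0,0,0,-1,0,-0.05,1.5,0,0,0,-1,0,-0.05,2.1,0,0,0,-1,0,-0.05,2.7,0,0,0,-1,0,-0.05,3.2,0,0,0,-1,0,-0.05,3.6,0,0,0,-1,0,-0.05,3.8,0,0,0,-1,0,-0.05,3.9,0,0,0,-1,0,-0.05,3.9,0,0,0,-1])

```text
time_s: 2.7
tcp_pos: [0.54, 0.0369, 0.1034]
ee_rot: [[-0.99, -0.138, -0.003], [-0.138, 0.99, 0.001], [0.003, 0.001, -1.0]]
wrist_force: [-0.1, 0.5, -0.0]
gripper_width: 1.0
```

```bash
python3 - <<'E'
from h import *
st(); crop("scene",220,130,200,150,"g1")
E
```

```text
t 2.7 tcp [0.54   0.0369 0.1034] yawy 97.91 z [-0.003  0.001 -1.   ] F [-0.1  0.5 -0. ] w 1.0 q [  21.   21.  -20.   -0.  -49. -103.]
g1 scale 4.0
```

View pics/g1.png

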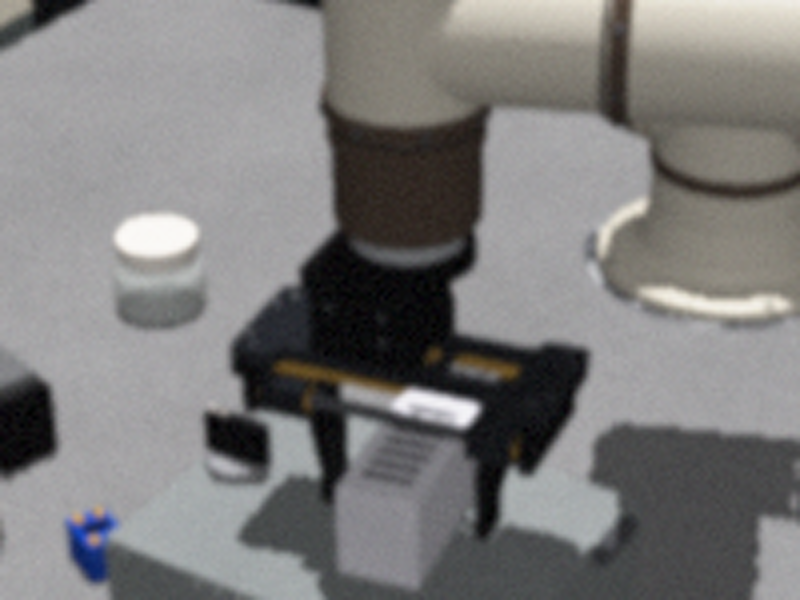

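Emit:
move_arm(motion=[0,0.07,0,0,0,0,-0.5,0,0.07,0,0,0,0,0,0,0.07,0,0,0,0,1,0,0.07,0,0,0,0,1,0,0.07,0,0,0,0,1,0,0.07,0,0,0,0,1,0,0.07,0,0,0,0,1,0,0.07,0,0,0,0,1])

```text
time_s: 3.42
tcp_pos: [0.5402, 0.0397, 0.1044]
ee_rot: [[-0.99, -0.138, -0.002], [-0.138, 0.99, 0.001], [0.001, 0.001, -1.0]]
wrist_force: [-0.3, -1.8, 1.9]
gripper_width: 0.578
```

Emit:
move_arm(motion=[0,0,-0.1,0,0,0,1,0,0,-0.4,0,0,0,1,0,0,-0.8,0,0,0,1,0,0,-1.3,0,0,0,1,0,0,-1.7,0,0,0,1,0,0,-1.9,0,0,0,1,0,0,-2,0,0,0,1,0,0,-2,0,0,0,1])

```text
time_s: 4.08
tcp_pos: [0.5402, 0.0398, 0.1844]
ee_rot: [[-0.99, -0.138, -0.001], [-0.138, 0.99, 0.001], [0.001, 0.002, -1.0]]
wrist_force: [-0.2, -0.2, -3.1]
gripper_width: 0.577
```

```bash
python3 - <<'E'
from h import *
st(); go((.435,.358,.183),100);cv2.imwrite("pics/scene2.png",imaging.capture("scene"))
E
```

```text
t 4.08 tcp [0.5402 0.0398 0.1844] yawy 97.93 z [-0.001  0.001 -1.   ] F [-0.2 -0.2 -3.1] w 0.577 q [  21.   16.  -14.   -0.  -60. -103.]
yaw 100 shift [1.507 8.242 0.05 ] turn [ 0.02 -0.01 -0.41]
yaw 280 shift [1.507 8.242 0.05 ] turn [-2.000e-02 -3.000e-02  3.559e+01]
```

View pics/scene2.png

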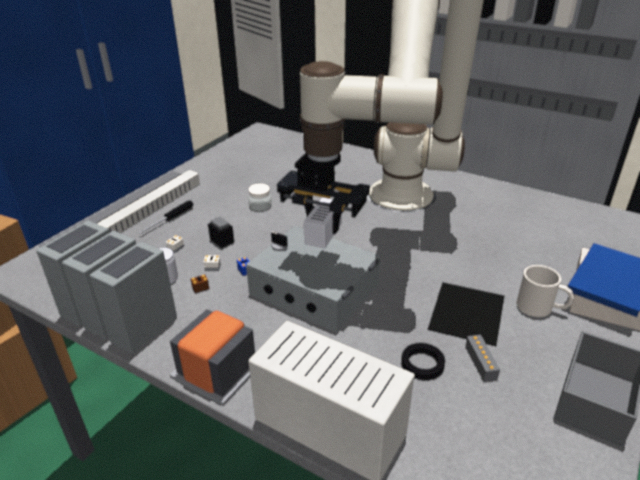

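Emit:
move_arm(motion=[0.05,0.2,0,0,0,0,1,0.1,0.6,0,0,0,0,1,0.2,1.1,0,0,0,0,1,0.3,1.7,0,0,0,-0.1,1,0.4,2.3,0,0,0,-0.1,1,0.55,2.9,0,0,0,-0.2,1,0.65,3.5,0,0,0,-0.2,1,0.75,4.1,0,0,0,-0.2,1,0.85,4.7,0,0,0,-0.3,1,0.95,5.3,0,0,0,-0.3,1,1.1,5.9,0,0,0,-0.3,1,1.2,6.5,0,0,0,-0.4,1,1.3,7.1,0,0,0,-0.4,1,1.4,7.6,0,0,0,-0.4,1,1.5,8,0,0,0,-0.4,1,1.5,8.2,0,0,0,-0.4,1,1.5,8.24,0.05,0,0,-0.4,1,1.5,8.24,0.05,0,0,-0.4,1,1.5,8.24,0.05,0,0,-0.4,1])

```text
time_s: 5.72
tcp_pos: [0.4346, 0.3569, 0.1814]
ee_rot: [[-0.985, -0.172, -0.004], [-0.172, 0.985, -0.001], [0.004, 0.0, -1.0]]
wrist_force: [0.7, -0.3, -4.5]
gripper_width: 0.58
```

```bash
python3 - <<'E'
from h import *
st(); go((.435,.358,.018),100)
E
```

```text
t 5.72 tcp [0.4346 0.3569 0.1814] yawy 99.89 z [-0.004 -0.001 -1.   ] F [ 0.7 -0.3 -4.5] w 0.58 q [  56.   18.  -12.   -0.  -60. -136.]
yaw 100 shift [-0.033  0.024  4.085] turn [ 0.   -0.05 -0.02]
yaw 280 shift [-0.033  0.024  4.085] turn [-0.08 -0.   35.98]
```

Lower until about 1 mm above, then the last bit slowly.

Emit:
move_arm(motion=[0,0,0.3,0,0,0,1,0,0,0.8,0,0,0,1,0,0,1.4,0,0,0,1,0,0,2,0,0,0,1,0,0,2.6,0,0,0,1,0,0,3.1,0,0,0,1,0,0,3.5,0,0,0,1,0,0,3.7,0,0,0,1,0,0,3.85,0,0,0,1,0,0,3.95,0,0,0,1,0,0,4,0,0,0,1,0,0,4.04,0,0,0,1,0,0,4.04,0,0,0,1,0,0,4.04,0,0,0,1])

```text
time_s: 6.88
tcp_pos: [0.4342, 0.3572, 0.0205]
ee_rot: [[-0.985, -0.172, -0.004], [-0.172, 0.985, 0.0], [0.003, 0.001, -1.0]]
wrist_force: [0.3, -0.4, -3.4]
gripper_width: 0.575
```

```bash
python3 - <<'E'
from h import *
st(); crop("scene",390,230,160,120,"g2")
E
```

```text
t 6.88 tcp [0.4342 0.3572 0.0205] yawy 99.9 z [-0.004  0.    -1.   ] F [ 0.3 -0.4 -3.4] w 0.575 q [  56.   29.  -22.   -0.  -39. -136.]
g2 scale 5.0
```

View pics/g2.png

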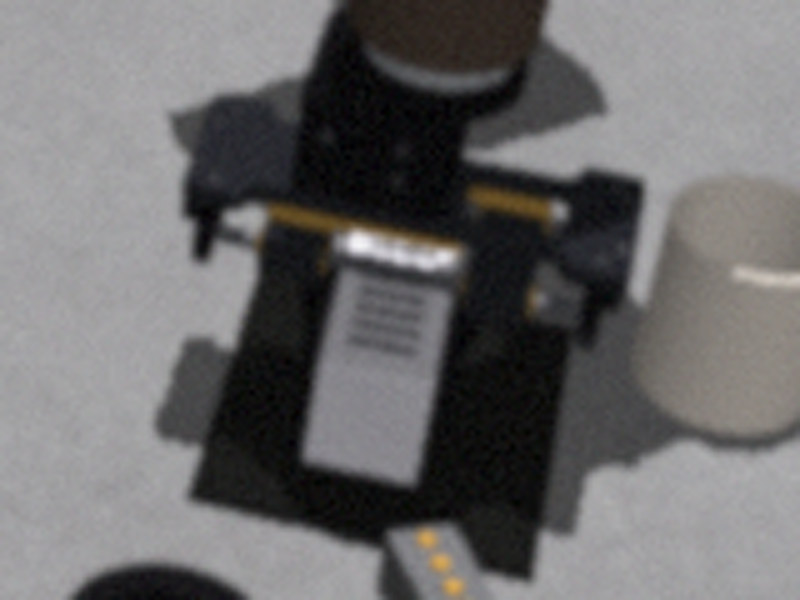

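Emit:
move_arm(motion=[0,0,0.03,0,0,0,1,0,0,0.06,0,0,0,1,0,0,0.09,0,0,0,1,0,0,0.09,0,0,0,1])

```text
time_s: 7.27
tcp_pos: [0.4342, 0.3573, 0.017]
ee_rot: [[-0.985, -0.172, -0.003], [-0.172, 0.985, 0.001], [0.003, 0.001, -1.0]]
wrist_force: [-0.6, 0.1, -3.7]
gripper_width: 0.574
```

Emit:
move_arm(motion=[0,0,0.02,0,0,0,1,0,0,0.04,0,0,0,1,0,0,0.04,0,0,0,1])

```text
time_s: 7.52
tcp_pos: [0.4342, 0.3574, 0.0169]
ee_rot: [[-0.985, -0.173, -0.003], [-0.173, 0.985, 0.001], [0.003, 0.001, -1.0]]
wrist_force: [-4.0, -2.0, 7.6]
gripper_width: 0.573
```

Contact (force turned to +7.6 N, height as predicted). Release: open gradually, hold, retreat up.

Emit:
move_arm(motion=[0,0,-0.01,0,0,0,0.5,0,0,-0.02,0,0,0,0,0,0,-0.02,0,0,0,-0.5,0,0,-0.02,0,0,0,-1,0,0,-0.02,0,0,0,-1,0,0,-0.02,0,0,0,-1,0,0,-0.02,0,0,0,-1])

```text
time_s: 8.1
tcp_pos: [0.4344, 0.3576, 0.0178]
ee_rot: [[-0.985, -0.173, -0.003], [-0.173, 0.985, 0.001], [0.002, 0.001, -1.0]]
wrist_force: [0.3, -0.7, 0.0]
gripper_width: 0.863
```

Emit:
move_arm(motion=[0,0,-0.2,0,0,0,-1,0,0,-0.6,0,0,0,-1,0,0,-1.2,0,0,0,-1,0,0,-1.9,0,0,0,-1,0,0,-2.6,0,0,0,-1,0,0,-3.3,0,0,0,-1,0,0,-4,0,0,0,-1,0,0,-4.5,0,0,0,-1,0,0,-4.8,0,0,0,-1,0,0,-4.8,0,0,0,-1])

```text
time_s: 8.93
tcp_pos: [0.4362, 0.3587, 0.2141]
ee_rot: [[-0.985, -0.173, 0.003], [-0.173, 0.985, 0.007], [-0.004, 0.006, -1.0]]
wrist_force: [0.1, -0.1, -0.1]
gripper_width: 0.999
```

```bash
python3 - <<'E'
from h import *
st(); go((.5400,-.0842,.20),178)
cv2.imwrite("pics/scene3.png",imaging.capture("scene"))
E
```

```text
t 8.93 tcp [0.4362 0.3587 0.2141] yawy 99.97 z [ 0.003  0.007 -1.   ] F [ 0.1 -0.1 -0.1] w 0.999 q [  56.   16.   -9.   -0.  -64. -136.]
yaw 178 shift [ -0.638 -11.356   0.284] turn [  0.03   0.09 -15.61]
yaw 358 shift [ -0.638 -11.356   0.284] turn [ 0.09 -0.03 20.39]
```

View pics/scene3.png

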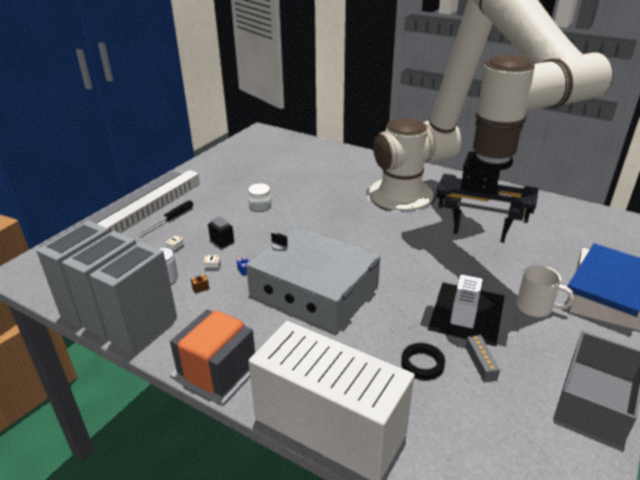

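Emit:
move_arm(motion=[0,-0.3,0.05,0,0,-0.5,-1,0,-0.9,0.1,0,0,-1.4,-1,-0.1,-1.6,0.15,0,0,-2.4,-1,-0.2,-2.4,0.2,0,0,-3.4,-1,-0.2,-3.2,0.28,0,0,-4.4,-1,-0.3,-4,0.28,0,0,-5.5,-1,-0.3,-4.8,0.28,0,0,-6.6,-1,-0.3,-5.6,0.28,0,0,-7.7,-1,-0.4,-6.4,0.28,0,0,-8.8,-1,-0.4,-7.2,0.28,0,0,-9.9,-1,-0.45,-8,0.28,0,0,-11,-1,-0.5,-8.8,0.28,0,0,-12,-1,-0.55,-9.6,0.28,0,0,-13,-1,-0.6,-10.3,0.28,0,0,-14,-1,-0.62,-10.9,0.28,0,0,-15,-1,-0.64,-11.25,0.28,0,0,-15.5,-1,-0.64,-11.36,0.28,0.05,0.05,-15.6,-1,-0.64,-11.36,0.28,0.05,0.05,-15.6,-1,-0.64,-11.36,0.28,0.05,0.05,-15.6,-1])

```text
time_s: 10.57
tcp_pos: [0.5383, -0.0849, 0.1977]
ee_rot: [[-0.037, -0.999, -0.002], [-0.999, 0.037, -0.001], [0.001, 0.002, -1.0]]
wrist_force: [-0.7, 0.9, -0.2]
gripper_width: 1.002
```

```bash
python3 - <<'E'
from h import *
st(); go((.5398,-.084,.104),178.4)
crop("top",245,180,120,90,"c5")
E
```

```text
t 10.57 tcp [ 0.5383 -0.0849  0.1977] yawy 177.89 z [-0.002 -0.001 -1.   ] F [-0.7  0.9 -0.2] w 1.002 q [  8.  15. -13.   0. -62. -10.]
yaw 178.4 shift [-0.027 -0.041  2.342] turn [ 0.02 -0.02 -0.1 ]
yaw 358.4 shift [-0.027 -0.041  2.342] turn [-3.00e-02 -3.00e-02  3.59e+01]
c5 scale 6.666666666666667
```

View pics/c5.png

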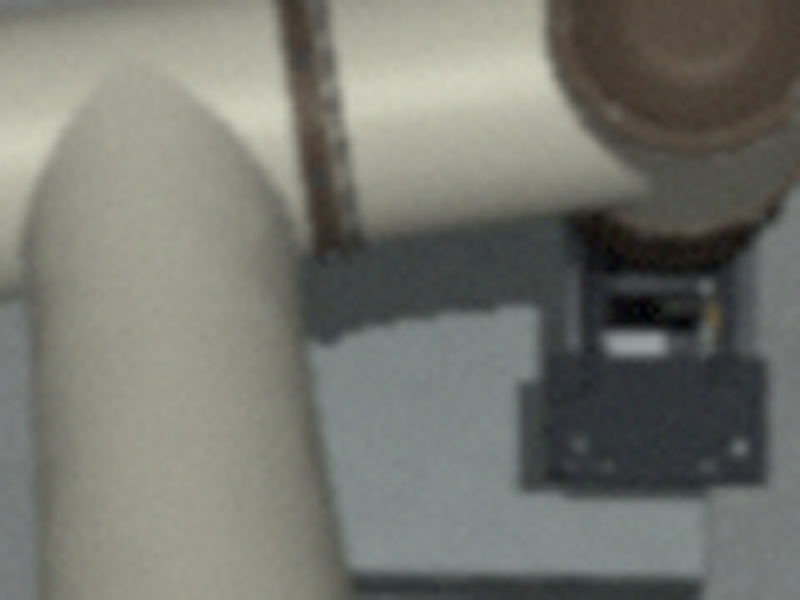

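Emit:
move_arm(motion=[-0.02,-0.02,0.3,0,0,0,-1,-0.03,-0.04,0.8,0,0,-0.1,-1,-0.03,-0.04,1.3,0,0,-0.1,-1,-0.03,-0.04,1.8,0,0,-0.1,-1,-0.03,-0.04,2.1,0,0,-0.1,-1,-0.03,-0.04,2.25,0,0,-0.1,-1,-0.03,-0.04,2.34,0,0,-0.1,-1,-0.03,-0.04,2.34,0,0,-0.1,-1,-0.03,-0.04,2.34,0,0,-0.1,-1])

```text
time_s: 11.37
tcp_pos: [0.5405, -0.0831, 0.1051]
ee_rot: [[-0.026, -1.0, 0.0], [-1.0, 0.026, -0.001], [0.001, -0.0, -1.0]]
wrist_force: [-0.4, 0.8, 0.3]
gripper_width: 0.999
```

```bash
python3 - <<'E'
from h import *
st(); crop("scene",220,170,160,120,"g3")
E
```

```text
t 11.37 tcp [ 0.5405 -0.0831  0.1051] yawy 178.49 z [ 0.    -0.001 -1.   ] F [-0.4  0.8  0.3] w 0.999 q [  8.  21. -20.   0. -49. -10.]
g3 scale 5.0
```

View pics/g3.png

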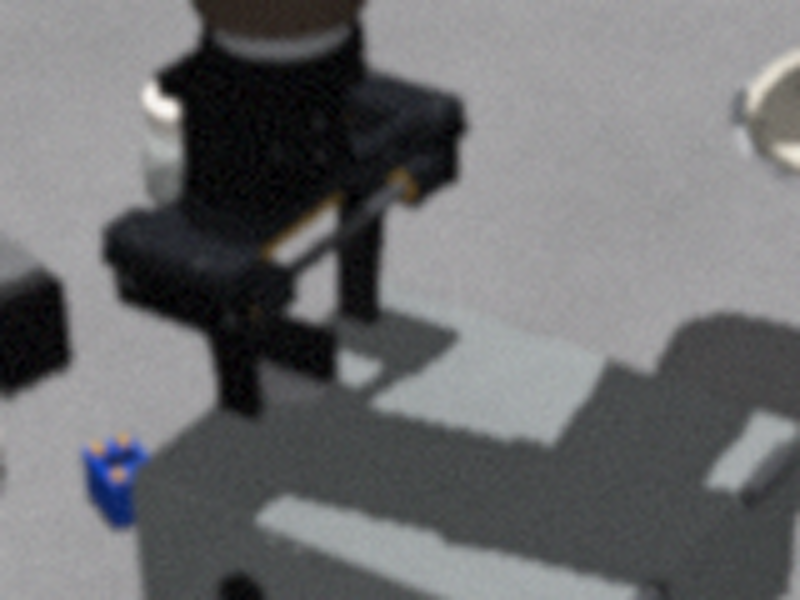

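Emit:
move_arm(motion=[0,0,0,0,0,0,0,0,0,0,0,0,0,0.5,0,0,0,0,0,0,0.6,0,0,0,0,0,0,0.7,0,0,0,0,0,0,1,0,0,0,0,0,0,1,0,0,0,0,0,0,1,0,0,0,0,0,0,1])

```text
time_s: 12.08
tcp_pos: [0.5407, -0.0832, 0.1053]
ee_rot: [[-0.027, -1.0, 0.001], [-1.0, 0.027, -0.001], [0.001, -0.001, -1.0]]
wrist_force: [-0.5, 1.1, 0.9]
gripper_width: 0.479
```

```bash
python3 - <<'E'
from h import *
st()
E
```

```text
t 12.08 tcp [ 0.5407 -0.0832  0.1053] yawy 178.47 z [ 0.001 -0.001 -1.   ] F [-0.5  1.1  0.9] w 0.479 q [  8.  21. -20.   0. -49. -10.]
```

Emit:
move_arm(motion=[0,0,0,0,0,0,1,0,0,0,0,0,0,1,0,0,0,0,0,0,1,0,0,0,0,0,0,1,0,0,0,0,0,0,1,0,0,0,0,0,0,1,0,0,0,0,0,0,1,0,0,0,0,0,0,1])

```text
time_s: 12.75
tcp_pos: [0.5401, -0.0832, 0.1053]
ee_rot: [[-0.027, -1.0, -0.001], [-1.0, 0.027, -0.001], [0.001, 0.001, -1.0]]
wrist_force: [-2.8, 1.0, 2.7]
gripper_width: 0.132
```

Emit:
move_arm(motion=[0,0,0,0,0,0.3,1,0,0,0,0,0,1,1,0,0,0,0,0,2,1,0,0,0,0,0,3,1,0,0,0,0,0,4,1,0,0,0,0,0,5,1,0,0,0,0,0,6,1,0,0,0,0,0,7,1,0,0,0,0,0,8,1,0,0,0,0,0,9,1,0,0,0,0,0,10,1,0,0,0,0,0,11,1,0,0,0,0,0,12,1,0,0,0,0,0,13,1,0,0,0,0,0,14,1,0,0,0,0,0,15,1,0,0,0,0,0,16,1,0,0,0,0,0,17,1,0,0,0,0,0,17.3,1,0,0,0,0,0,17.3,1])

```text
time_s: 14.42
tcp_pos: [0.5425, -0.0856, 0.1058]
ee_rot: [[-0.999, -0.034, 0.004], [-0.034, 0.999, -0.005], [-0.004, -0.005, -1.0]]
wrist_force: [4.5, -9.4, -4.7]
gripper_width: 0.137
```

```bash
python3 - <<'E'
from h import *
st(); crop("scene",220,170,160,120,"g4")
E
```

```text
t 14.42 tcp [ 0.5425 -0.0856  0.1058] yawy 91.96 z [ 0.004 -0.005 -1.   ] F [ 4.5 -9.4 -4.7] w 0.137 q [  8.  21. -20.   0. -49. -96.]
g4 scale 5.0
```

View pics/g4.png

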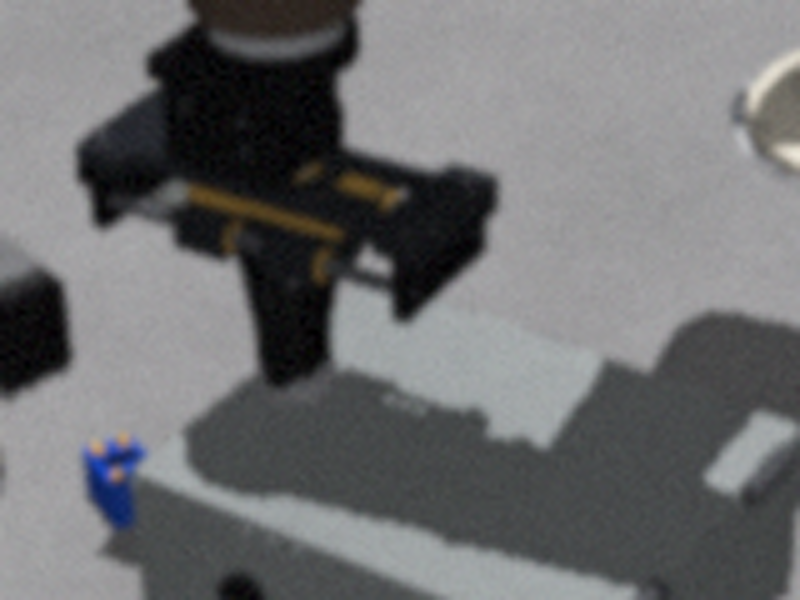

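```bash
cat > arc.py <<'E'
from h import *
from scipy.spatial.transform import Rotation as Ro
a=np.radians(-1.6);AX=np.array([np.cos(a),np.sin(a),0]);H=np.array([.5467,.1406,.0855])
def arc(angs,extra=0):
    s=r.sense();R0=s["ee_rot"];p0=s["tcp_pos"]
    for t in angs:
        Q=Ro.from_rotvec(-AX*np.radians(t)).as_matrix()
        p=H+Q@(p0-H); w=Ro.from_matrix(R0.T@Q@R0).as_rotvec(degrees=True)/5
        print(t,(R0.T@(p-p0)/.04).round(2),w.round(2),p.round(3))
E
python3 - <<'E'
from arc import *
arc([1,3,6,10,14,18,22,26,30,34,38,42,46,50,53,55])
E
```

```text
1 [-0.    0.01 -0.1 ] [ 0.2   0.01 -0.  ] [ 0.543 -0.085  0.11 ]
3 [-0.    0.03 -0.3 ] [ 0.6   0.04 -0.  ] [ 0.543 -0.084  0.118]
6 [-0.01  0.08 -0.59] [ 1.2   0.08 -0.01] [ 0.543 -0.082  0.129]
10 [-0.01  0.17 -0.97] [ 2.    0.13 -0.01] [ 0.543 -0.079  0.145]
14 [-0.02  0.28 -1.35] [ 2.79  0.18 -0.01] [ 0.543 -0.074  0.16 ]
18 [-0.03  0.42 -1.72] [ 3.59  0.23 -0.02] [ 0.543 -0.068  0.175]
22 [-0.05  0.59 -2.08] [ 4.39  0.28 -0.02] [ 0.543 -0.061  0.189]
26 [-0.06  0.78 -2.43] [ 5.19  0.33 -0.02] [ 0.543 -0.054  0.203]
30 [-0.07  1.   -2.76] [ 5.99  0.38 -0.03] [ 0.544 -0.045  0.216]
34 [-0.09  1.23 -3.08] [ 6.79  0.43 -0.03] [ 0.544 -0.036  0.229]
38 [-0.11  1.49 -3.38] [ 7.58  0.48 -0.03] [ 0.544 -0.025  0.241]
42 [-0.13  1.77 -3.66] [ 8.38  0.53 -0.04] [ 0.545 -0.014  0.252]
46 [-0.15  2.07 -3.92] [ 9.18  0.58 -0.04] [ 0.545 -0.002  0.262]
50 [-0.17  2.38 -4.16] [ 9.98  0.63 -0.04] [0.545 0.011 0.272]
53 [-0.18  2.63 -4.33] [10.58  0.66 -0.05] [0.545 0.021 0.278]
55 [-0.2   2.8  -4.43] [10.98  0.69 -0.05] [0.546 0.027 0.282]
```

Raise gradually to 30° first.

Emit:
move_arm(motion=[0,0.01,-0.1,0.2,0,0,1,0,0.03,-0.3,0.6,0,0,1,0,0.08,-0.6,1.2,0.1,0,1,0,0.12,-0.8,1.6,0.1,0,1,0,0.17,-1,2,0.1,0,1,-0.02,0.28,-1.35,2.8,0.2,0,1,-0.03,0.42,-1.7,3.6,0.2,0,1,-0.05,0.6,-2.1,4.4,0.3,0,1,-0.06,0.78,-2.4,5.2,0.3,0,1,-0.07,1,-2.76,6,0.4,0,1,-0.07,1,-2.76,6,0.4,0,1])

```text
time_s: 15.38
tcp_pos: [0.5438, -0.0441, 0.2173]
ee_rot: [[-0.999, -0.04, -0.011], [-0.029, 0.86, -0.51], [0.03, -0.509, -0.86]]
wrist_force: [-0.5, -5.1, 4.8]
gripper_width: 0.134
```

```bash
python3 - <<'E'
from arc import *
st(); cv2.imwrite("pics/scene4.png",imaging.capture("scene"))
arc([2,6,10,14,18,22,26,30,34,38])
E
```

```text
t 15.38 tcp [ 0.5438 -0.0441  0.2173] yawy 92.66 z [-0.011 -0.51  -0.86 ] F [-0.5 -5.1  4.8] w 0.134 q [  26.   18.  -23.   29.  -67. -130.]
2 [-0.    0.02 -0.2 ] [ 0.4   0.03 -0.  ] [ 0.544 -0.04   0.223]
6 [-0.01  0.08 -0.59] [ 1.2   0.08 -0.  ] [ 0.544 -0.03   0.235]
10 [-0.01  0.17 -0.97] [ 2.    0.13 -0.01] [ 0.545 -0.019  0.247]
14 [-0.02  0.28 -1.35] [ 2.79  0.18 -0.01] [ 0.545 -0.007  0.258]
18 [-0.03  0.42 -1.72] [ 3.59  0.23 -0.01] [0.545 0.005 0.268]
22 [-0.04  0.59 -2.08] [ 4.39  0.28 -0.01] [0.546 0.018 0.277]
26 [-0.06  0.78 -2.43] [ 5.19  0.33 -0.01] [0.546 0.032 0.285]
30 [-0.07  1.   -2.76] [ 5.99  0.38 -0.02] [0.546 0.046 0.292]
34 [-0.09  1.23 -3.08] [ 6.79  0.43 -0.02] [0.547 0.06  0.298]
38 [-0.1   1.49 -3.38] [ 7.58  0.48 -0.02] [0.547 0.075 0.303]
```

View pics/scene4.png

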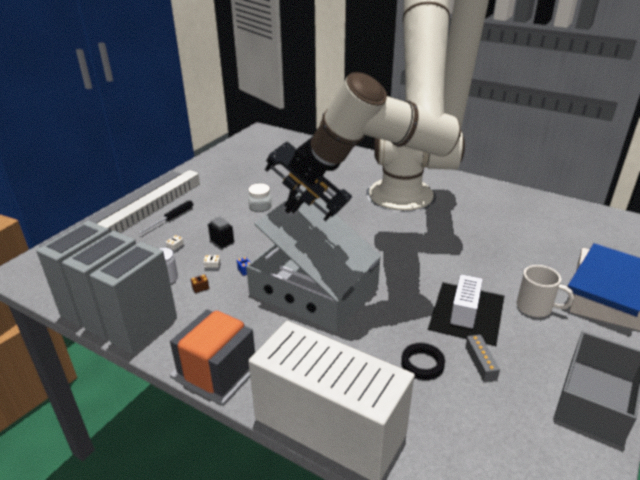

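Emit:
move_arm(motion=[0,0.02,-0.2,0.4,0,0,1,0,0.08,-0.6,1.2,0.1,0,1,0,0.17,-1,2,0.1,0,1,-0.02,0.28,-1.35,2.8,0.2,0,1,-0.03,0.42,-1.7,3.6,0.2,0,1,-0.04,0.6,-2.1,4.4,0.3,0,1,-0.06,0.78,-2.4,5.2,0.3,0,1,-0.06,0.89,-2.6,5.6,0.35,0,1,-0.06,0.89,-2.6,5.6,0.35,0,1])

```text
time_s: 16.18
tcp_pos: [0.5461, 0.0393, 0.288]
ee_rot: [[-0.999, -0.049, -0.022], [-0.007, 0.521, -0.854], [0.053, -0.852, -0.52]]
wrist_force: [-1.3, -0.5, 5.3]
gripper_width: 0.135
```

```bash
python3 - <<'E'
from arc import *
st(); cv2.imwrite("pics/scene5.png",imaging.capture("scene"))
arc([2,6,10,14,18,22,26,30,34,38])
E
```

```text
t 16.18 tcp [0.5461 0.0393 0.288 ] yawy 95.39 z [-0.022 -0.854 -0.52 ] F [-1.3 -0.5  5.3] w 0.135 q [  40.   26.  -19.   40.  -92. -144.]
2 [-0.    0.02 -0.2 ] [ 0.4   0.03 -0.  ] [0.546 0.046 0.291]
6 [-0.01  0.08 -0.59] [ 1.2   0.08 -0.  ] [0.547 0.06  0.297]
10 [-0.01  0.17 -0.97] [ 2.    0.13 -0.  ] [0.547 0.075 0.302]
14 [-0.02  0.28 -1.35] [ 2.79  0.18 -0.01] [0.548 0.091 0.306]
18 [-0.03  0.42 -1.72] [ 3.59  0.23 -0.01] [0.548 0.106 0.309]
22 [-0.04  0.59 -2.08] [ 4.39  0.28 -0.01] [0.548 0.122 0.311]
26 [-0.05  0.78 -2.42] [ 5.19  0.33 -0.01] [0.549 0.138 0.312]
30 [-0.07  0.99 -2.76] [ 5.99  0.38 -0.01] [0.549 0.154 0.312]
34 [-0.08  1.23 -3.07] [ 6.79  0.43 -0.01] [0.55  0.169 0.31 ]
38 [-0.1   1.49 -3.37] [ 7.59  0.48 -0.02] [0.55  0.185 0.308]
```

View pics/scene5.png

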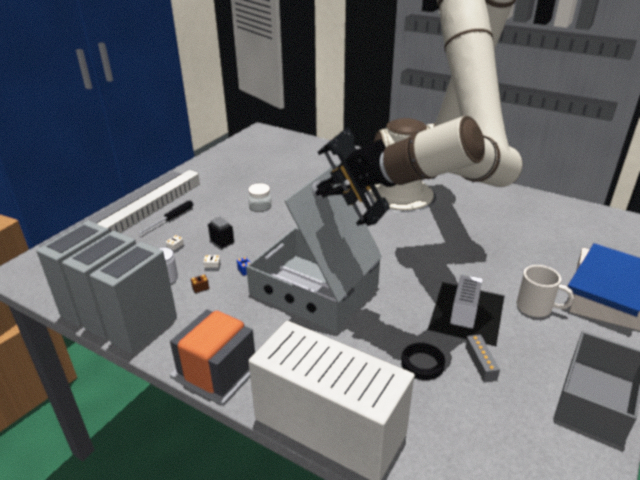

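Emit:
move_arm(motion=[0,0.02,-0.2,0.4,0,0,1,0,0.08,-0.6,1.2,0.1,0,1,0,0.17,-1,2,0.1,0,1,-0.02,0.28,-1.35,2.8,0.2,0,1,-0.03,0.42,-1.7,3.6,0.2,0,1,-0.04,0.6,-2.1,4.4,0.3,0,1,-0.06,0.78,-2.4,5.2,0.3,0,1,-0.07,1,-2.76,6,0.4,0,1,-0.08,1.1,-2.9,6.4,0.4,0,1,-0.08,1.1,-2.9,6.4,0.4,0,1,-0.08,1.1,-2.9,6.4,0.4,0,1])

```text
time_s: 17.15
tcp_pos: [0.5496, 0.1603, 0.3103]
ee_rot: [[-0.998, -0.063, -0.027], [0.027, -0.004, -1.0], [0.063, -0.998, 0.006]]
wrist_force: [-4.1, 2.2, 0.8]
gripper_width: 0.136
```

```bash
python3 - <<'E'
from arc import *
st(); cv2.imwrite("pics/scene6.png",imaging.capture("scene"))
E
```

```text
t 17.15 tcp [0.5496 0.1603 0.3103] yawy -176.0 z [-0.027 -1.     0.006] F [-4.1  2.2  0.8] w 0.136 q [  49.   42.  -12.   46. -117. -151.]
```

View pics/scene6.png

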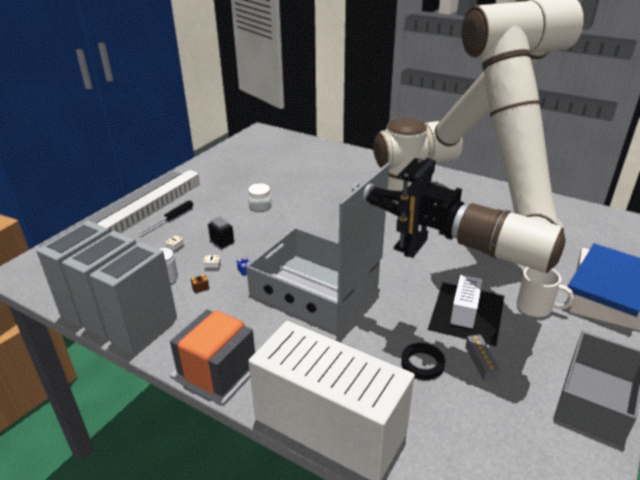

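Emit:
move_arm(motion=[0,0,0,0,0,0,0.7,0,0,0,0,0,0,0.4,0,0,0,0,0,0,0.2,0,0,0,0,0,0,0.2,0,0,0,0,0,0,0.2,0,0,0,0,0,0,0.2])

```text
time_s: 17.7
tcp_pos: [0.5497, 0.1597, 0.3101]
ee_rot: [[-0.998, -0.063, -0.027], [0.027, -0.002, -1.0], [0.063, -0.998, 0.004]]
wrist_force: [-0.8, -0.5, 0.3]
gripper_width: 0.382
```

Emit:
move_arm(motion=[0,0,-0.2,0,0,0,0.2,0,0,-0.6,0,0,0,0.2,0,0,-1.1,0,0,0,0.2,0,0,-1.6,0,0,0,0.2,0,0,-1.9,0,0,0,0.2,0,0,-2,0,0,0,0.2,0,0,-2,0,0,0,0.2])

```text
time_s: 18.28
tcp_pos: [0.5518, 0.2409, 0.3091]
ee_rot: [[-0.998, -0.063, -0.025], [0.026, -0.002, -1.0], [0.063, -0.998, 0.003]]
wrist_force: [-0.1, -0.8, 0.5]
gripper_width: 0.4
```

```bash
python3 - <<'E'
from arc import *
st(); cv2.imwrite("pics/scene7.png",imaging.capture("scene"))
# waypoint: tilt 45 back, up
s=r.sense();a=np.radians(45)
def down(yaw,tilt):
    a=np.radians(yaw);y=np.array([np.cos(a),np.sin(a),0]);z=np.array([0,0,-1.]);x=np.cross(y,z)
    return Ro.from_rotvec(-AX*np.radians(tilt)).as_matrix()@np.c_[x,y,z]
go((.52,.22,.46),R=down(92,45)); go((.52,.10,.46),R=down(92,0))
E
```

```text
t 18.28 tcp [0.5518 0.2409 0.3091] yawy -178.37 z [-0.025 -1.     0.003] F [-0.1 -0.8  0.5] w 0.4 q [  53.   47.   -2.   44. -123. -149.]
shift [ 1.017 -3.71   0.534] turn [-9.02 -0.55  0.01]
shift [ 0.937 -3.704  3.533] turn [-18.01  -1.12   0.02]
```

View pics/scene7.png

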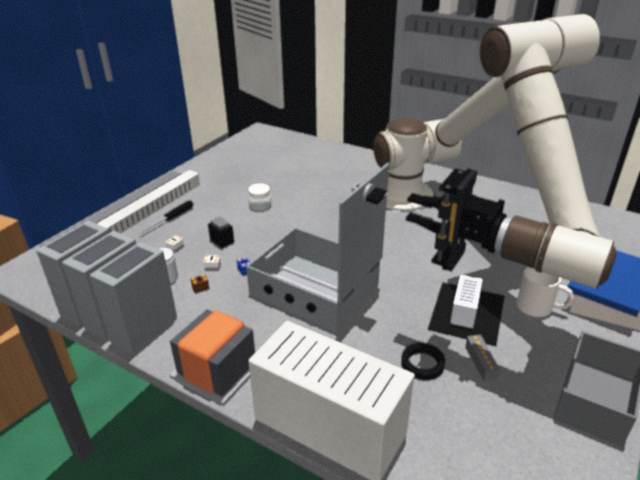

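Emit:
move_arm(motion=[0.1,-0.2,0.05,-0.3,0,0,0.2,0.2,-0.6,0.1,-1,0,0,0.2,0.3,-1.1,0.1,-2,-0.1,0,0.2,0.4,-1.6,0.2,-3,-0.1,0,0.2,0.5,-2.1,0.2,-4,-0.2,0,0.2,0.7,-2.6,0.3,-5,-0.3,0,0.2,0.8,-3.1,0.4,-6,-0.3,0,0.2,0.9,-3.5,0.5,-7,-0.4,0,0.2,1,-3.7,0.6,-8,-0.5,0,0.2,1,-3.7,0.8,-9,-0.55,0,0.2,1,-3.7,1.1,-10,-0.6,0,0.2,1,-3.7,1.4,-11,-0.7,0,0.2,1,-3.7,1.7,-12,-0.7,0,0.2,1,-3.7,2,-13,-0.8,0,0.2,1,-3.7,2.3,-14,-0.9,0,0.2,0.95,-3.7,2.6,-15,-0.9,0,0.2,0.95,-3.7,2.9,-16,-1,0,0.2,0.95,-3.7,3.2,-17,-1.1,0,0.2,0.95,-3.7,3.5,-18,-1.1,0,0.2,0.95,-3.7,3.5,-18,-1.1,0,0.2])

```text
time_s: 20.0
tcp_pos: [0.5181, 0.0969, 0.4639]
ee_rot: [[-1.0, -0.029, 0.004], [-0.029, 1.0, 0.006], [-0.004, 0.005, -1.0]]
wrist_force: [0.5, 0.2, -0.7]
gripper_width: 0.4
```

```bash
python3 - <<'E'
from arc import *
st(); im=imaging.capture("top");cv2.imwrite("pics/top8.png",im)
crop("top",360,165,120,90,"c8",im);crop("top",240,180,120,90,"c8b",im);cv2.imwrite("pics/scene8.png",imaging.capture("scene"))
go((.5986,-.2593,.12),123)
E
```

```text
t 20.0 tcp [0.5181 0.0969 0.4639] yawy 91.66 z [ 0.004  0.006 -1.   ] F [ 0.5  0.2 -0.7] w 0.4 q [  28.    8.   15.   -0.  -97. -117.]
c8 scale 6.666666666666667
c8b scale 6.666666666666667
yaw 123 shift [-1.712 -9.03   8.534] turn [ 0.01  0.01 -6.24]
yaw 303 shift [-1.712 -9.03   8.534] turn [ 1.000e-02 -1.000e-02  2.976e+01]
```

View pics/top8.png

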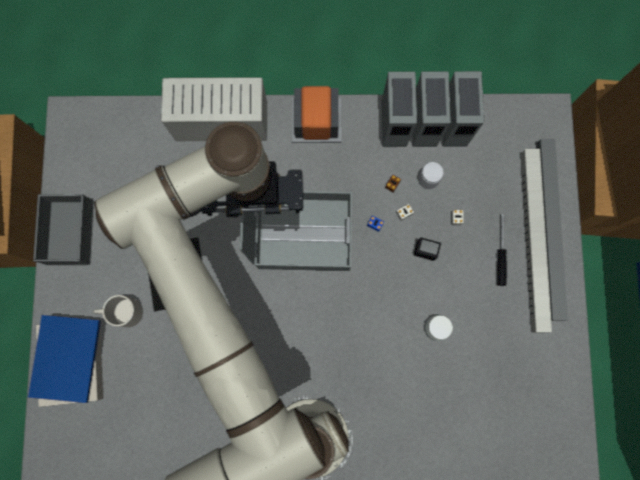

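View pics/c8.png

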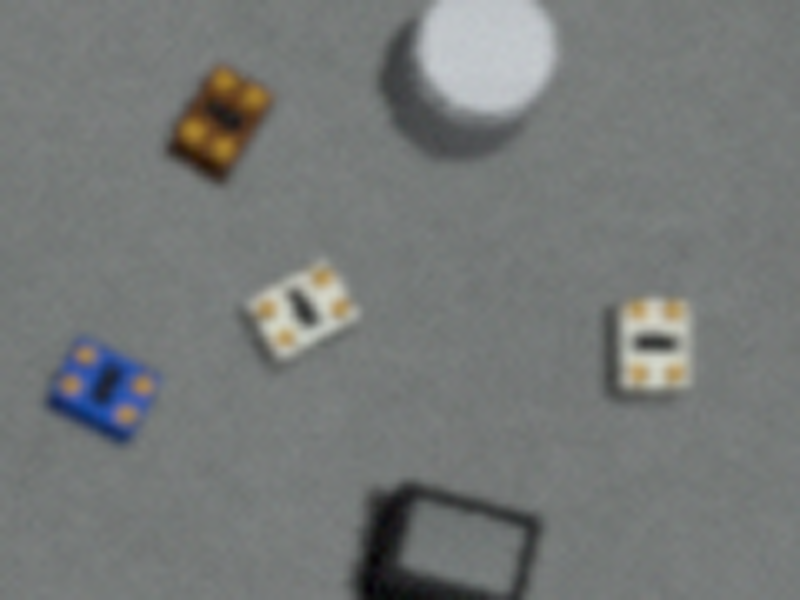

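View pics/scene8.png

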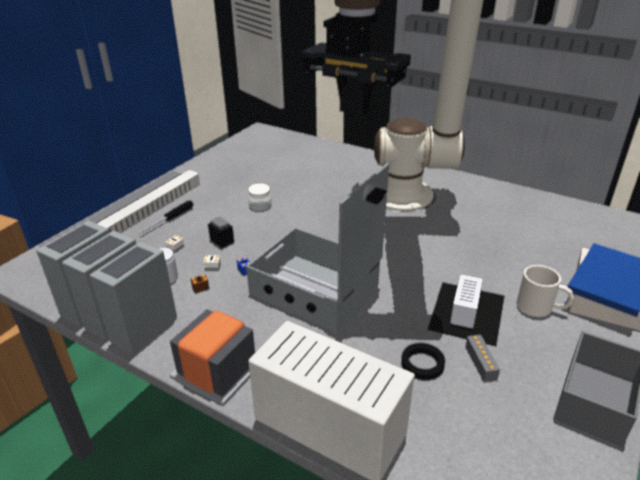

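Emit:
move_arm(motion=[-0.05,-0.2,0.2,0,0,-0.1,-0.1,-0.1,-0.7,0.6,0,0,-0.4,-0.3,-0.2,-1.3,1.1,0,0,-0.8,-0.35,-0.3,-1.9,1.7,0,0,-1.2,-0.35,-0.4,-2.5,2.3,0,0,-1.6,-0.35,-0.55,-3.1,2.9,0,0,-2,-0.35,-0.7,-3.7,3.5,0,0,-2.4,-0.35,-0.8,-4.3,4.1,0,0,-2.9,-0.35,-0.9,-4.9,4.7,0,0,-3.3,-0.35,-1,-5.5,5.3,0,0,-3.7,-0.35,-1.1,-6.1,5.8,0,0,-4.2,-0.35,-1.2,-6.7,6.4,0,0,-4.6,-0.35,-1.35,-7.3,6.9,0,0,-5,-0.35,-1.5,-7.9,7.4,0,0,-5.4,-0.35,-1.6,-8.4,7.9,0,0,-5.8,-0.35,-1.7,-8.8,8.3,0,0,-6.1,-0.35,-1.71,-9,8.5,0,0,-6.24,-0.35,-1.71,-9.03,8.53,0,0,-6.24,-0.35,-1.71,-9.03,8.53,0,0,-6.24,-0.35,-1.71,-9.03,8.53,0,0,-6.24,-0.35])

```text
time_s: 21.77
tcp_pos: [0.5989, -0.2585, 0.1211]
ee_rot: [[-0.838, -0.546, 0.002], [-0.546, 0.838, 0.0], [-0.002, -0.001, -1.0]]
wrist_force: [-0.1, 0.5, 0.4]
gripper_width: 0.675
```

```bash
python3 - <<'E'
from m import *
st();go((.5986,-.2593,.012),123)
im=imaging.capture("scene");crop("scene",150,190,160,120,"g9",im)
cv2.imwrite("pics/scene9.png",im)
E
```

```text
t 21.77 tcp [ 0.5989 -0.2585  0.1211] yawy 123.08 z [ 0.002  0.    -1.   ] F [-0.1  0.5  0.4] w 0.675 q [ -9.  29.  -3.  -0. -58. -48.]
yaw 123 shift [ 0.021 -0.01   2.728] turn [-0.01  0.02  0.02]
yaw 303 shift [ 0.021 -0.01   2.728] turn [-3.000e-02 -1.000e-02 -3.598e+01]
g9 scale 5.0
```

View pics/g9.png

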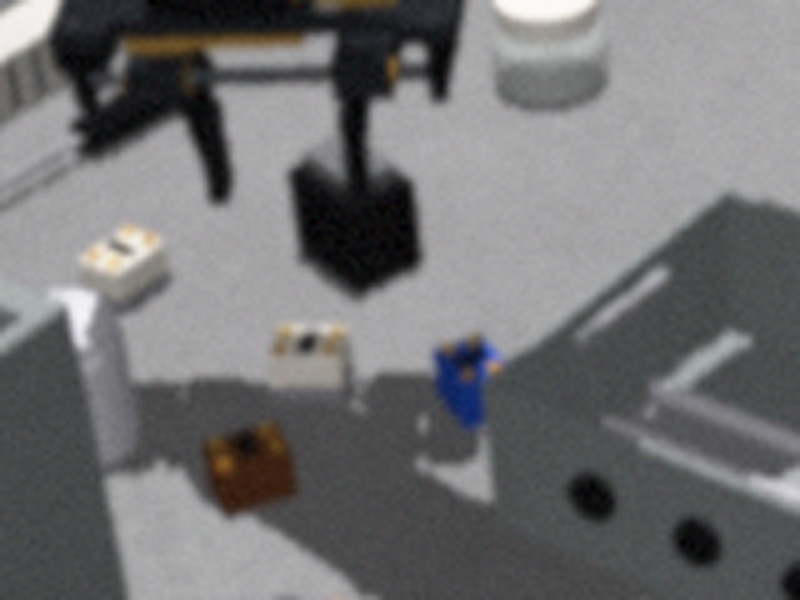

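View pics/c8b.png

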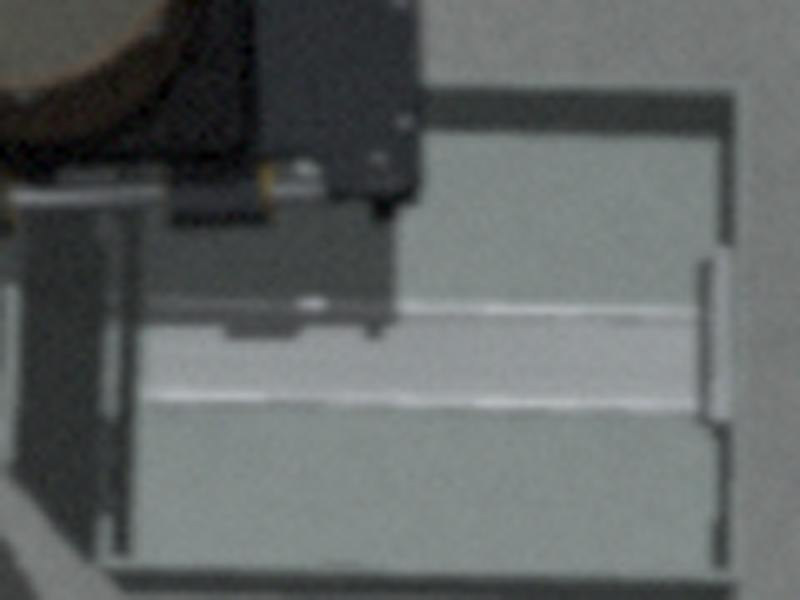

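```bash
python3 - <<'E'
from m import *
for a,b in [((180,300),(180,396)),((420,305),(420,401)),((680,313),(680,406))]:
    A=[p2w("top",(240+u/6.6667-.4,180+v/6.6667-.4),.014) for u,v in (a,b)]
    print(((A[0]+A[1])/2).round(4),np.linalg.norm(A[0]-A[1]).round(4))
E
```

```text
[0.5477 0.1191 0.014 ] 0.0401
[0.5449 0.0205 0.014 ] 0.0401
[ 0.5414 -0.0862  0.014 ] 0.0388
```

Emit:
move_arm(motion=[0,0,0.3,0,0,0,-0.35,0.01,0,0.8,0,0,0,-0.35,0.02,0,1.3,0,0,0,-0.35,0.02,0,1.8,0,0,0,-0.35,0.02,0,2.2,0,0,0,-0.35,0.02,0,2.5,0,0,0,-0.35,0.02,0,2.65,0,0,0,-0.35,0.02,0,2.68,0,0,0,-0.35,0.02,0,2.68,0,0,0,-0.35])

```text
time_s: 22.57
tcp_pos: [0.5992, -0.2587, 0.0147]
ee_rot: [[-0.838, -0.546, 0.003], [-0.546, 0.838, 0.0], [-0.003, -0.002, -1.0]]
wrist_force: [0.0, -0.0, 0.4]
gripper_width: 0.675
```

```bash
python3 - <<'E'
from m import *
st()
im=imaging.capture("scene");crop("scene",150,190,160,120,"g10",im)
E
```

```text
t 22.57 tcp [ 0.5992 -0.2587  0.0147] yawy 123.12 z [ 0.003  0.    -1.   ] F [ 0.  -0.   0.4] w 0.675 q [ -9.  36.  -9.  -0. -45. -48.]
g10 scale 5.0
```

View pics/g10.png

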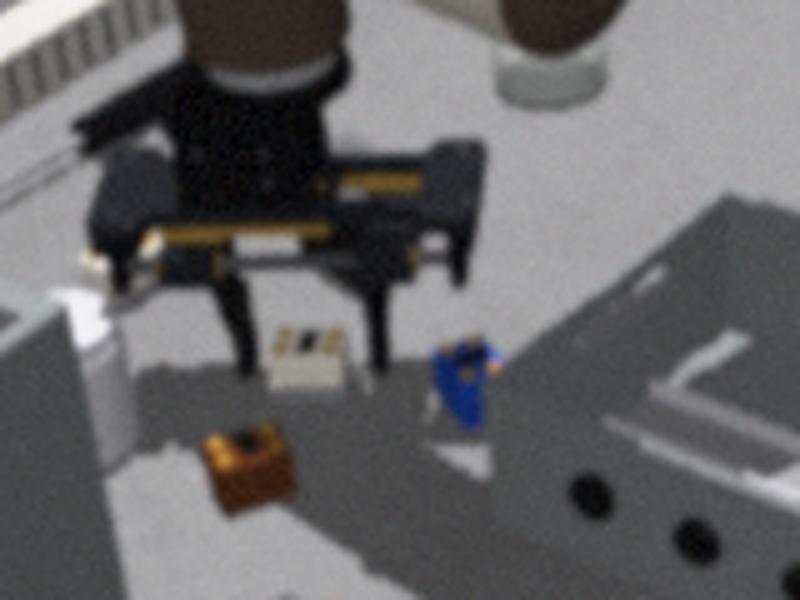

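Emit:
move_arm(motion=[0,0,0,0,0,0,0,0,0,0,0,0,0,0.3,0,0,0,0,0,0,1,0,0,0,0,0,0,1,0,0,0,0,0,0,1,0,0,0,0,0,0,1,0,0,0,0,0,0,1,0,0,0,0,0,0,1])

```text
time_s: 23.28
tcp_pos: [0.6, -0.2591, 0.016]
ee_rot: [[-0.837, -0.547, 0.005], [-0.547, 0.837, -0.001], [-0.004, -0.004, -1.0]]
wrist_force: [0.2, 0.9, 3.8]
gripper_width: 0.434
```

Emit:
move_arm(motion=[0,0,-0.1,0,0,0,1,0,0,-0.4,0,0,0,1,0,0,-0.9,0,0,0,1,0,0,-1.5,0,0,0,1,0,0,-2.1,0,0,0,1,0,0,-2.7,0,0,0,1,0,0,-3.2,0,0,0,1,0,0,-3.5,0,0,0,1,0,0,-3.5,0,0,0,1])

```text
time_s: 24.03
tcp_pos: [0.6008, -0.2595, 0.1603]
ee_rot: [[-0.837, -0.547, 0.012], [-0.547, 0.837, -0.003], [-0.009, -0.009, -1.0]]
wrist_force: [1.0, 1.0, -0.2]
gripper_width: 0.431
```

```bash
python3 - <<'E'
from m import *
st()
def ch(y): return .5414+.0307*(y+.0862)
yw=.0156+0.015
go((ch(yw),yw,.15),88.25)
im=imaging.capture("scene");cv2.imwrite("pics/scene11.png",im)
E
```

```text
t 24.03 tcp [ 0.6008 -0.2595  0.1603] yawy 123.16 z [ 0.012 -0.003 -1.   ] F [ 1.   1.  -0.2] w 0.431 q [ -9.  27.  -1.   0. -61. -48.]
yaw 88.25 shift [-2.796  6.836  0.221] turn [-0.07  0.13  6.98]
yaw 268.25 shift [-2.796  6.836  0.221] turn [ -0.17  -0.09 -29.02]
```

View pics/scene11.png

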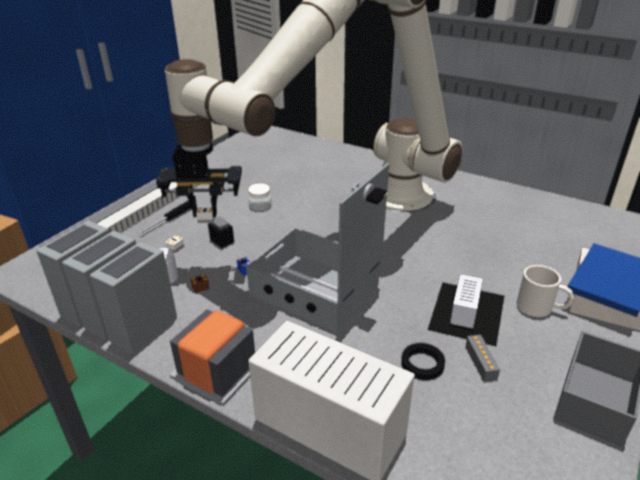

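```bash
python3 - <<'E'
from m import *
for z in (.259,.32,.4,.45,.5,.55,.6): print(z,w2p("scene",(.541,.0416,z)).round(0))
E
```

```text
0.259 [324. 199.]
0.32 [324. 174.]
0.4 [324. 139.]
0.45 [323. 115.]
0.5 [323.  90.]
0.55 [323.  64.]
0.6 [323.  37.]
```

```bash
python3 - <<'E'
from m import *
im=cv2.imread("pics/scene1.png");crop("s",270,0,200,150,"g12",im)
E
```

```text
g12 scale 4.0
```

View pics/g12.png

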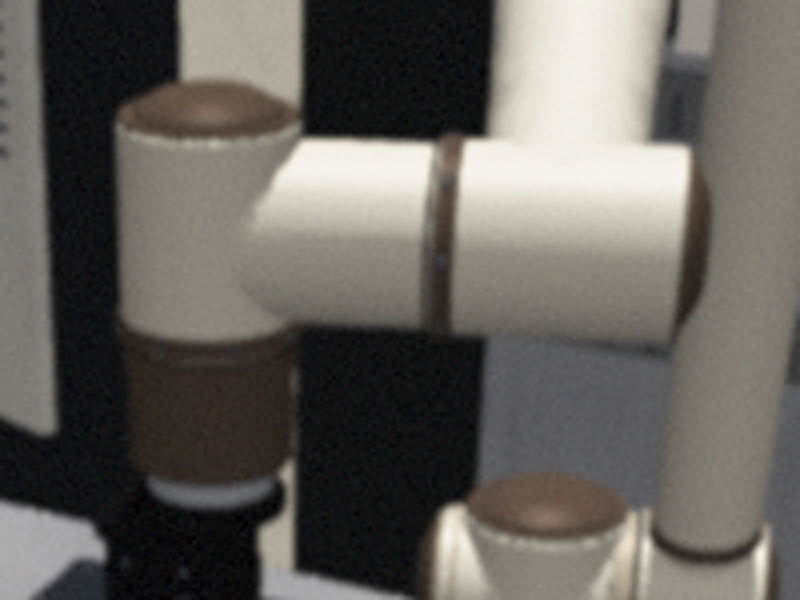

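```bash
python3 - <<'E'
from m import *
q=np.radians(21)
for s in (.15,.18,.2,.22,.24,.26): print(s,w2p("scene",(.541-np.sin(q)*s,.0416+np.cos(q)*s,.56)).round(0),w2p("top",(.541-np.sin(q)*s,.0416+np.cos(q)*s,.56)).round(0))
go((.545,.03,.295),88.25)
E
```

```text
0.15 [404.  62.] [206. 209.]
0.18 [421.  63.] [191. 215.]
0.2 [432.  63.] [181. 218.]
0.22 [443.  64.] [171. 222.]
0.24 [455.  64.] [161. 226.]
0.26 [466.  65.] [150. 230.]
yaw 88.25 shift [-2.825  6.779 -3.447] turn [-0.04  0.1   6.98]
yaw 268.25 shift [-2.825  6.779 -3.447] turn [ -0.12  -0.05 -29.02]
```

Emit:
move_arm(motion=[-0.1,0.1,-0.2,0,0,0.2,1,-0.2,0.3,-0.7,0,0,0.6,1,-0.3,0.6,-1.2,0,0,1,1,-0.5,1,-1.7,0,0,1.5,1,-0.7,1.5,-2.1,0,0,2,1,-0.9,2.1,-2.5,0,0,2.5,1,-1.2,2.7,-2.8,0,0,3,1,-1.4,3.3,-3.1,0,0,3.5,1,-1.7,3.9,-3.3,0,0,4,1,-1.9,4.5,-3.4,0,0.1,4.6,1,-2.2,5.1,-3.44,0,0.1,5.2,1,-2.4,5.7,-3.44,0,0.1,5.8,1,-2.6,6.2,-3.44,0,0.1,6.4,1,-2.75,6.6,-3.44,0,0.1,6.8,1,-2.82,6.75,-3.44,0,0.1,6.98,1,-2.82,6.78,-3.44,0,0.1,6.98,1,-2.82,6.78,-3.44,0,0.1,6.98,1])

```text
time_s: 25.5
tcp_pos: [0.5441, 0.0302, 0.2935]
ee_rot: [[-1.0, 0.03, -0.002], [0.03, 1.0, -0.004], [0.002, -0.004, -1.0]]
wrist_force: [1.0, -0.0, -1.8]
gripper_width: 0.431
```

```bash
python3 - <<'E'
from m import *
st()
im=imaging.capture("scene");cv2.imwrite("pics/scene13.png",im)
go((.545,.146,.295),88.25)
E
```

```text
t 25.5 tcp [0.5441 0.0302 0.2935] yawy 88.31 z [-0.002 -0.004 -1.   ] F [ 1.  -0.  -1.8] w 0.431 q [  20.   12.   -4.    0.  -74. -112.]
yaw 88.25 shift [ 0.073  2.906 -0.043] turn [-0.05 -0.02  0.  ]
yaw 268.25 shift [ 0.073  2.906 -0.043] turn [ 2.0e-02 -7.0e-02 -3.6e+01]
```

View pics/scene13.png

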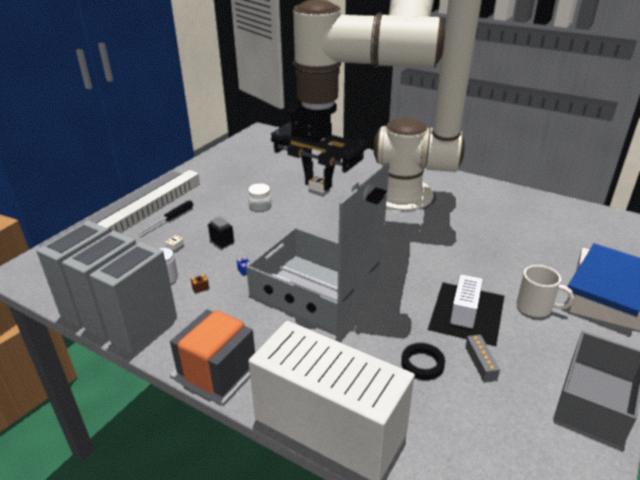

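Emit:
move_arm(motion=[0,0.2,0,0,0,0,1,0,0.6,0,0,0,0,1,0.02,1,0,0,0,0,1,0.04,1.4,0,0,0,0,1,0.04,1.6,0,0,0,0,1,0.04,1.8,0,0,0,0,1,0.04,2,0,0,0,0,1,0.04,2.15,0,0,0,0,1])

```text
time_s: 26.22
tcp_pos: [0.5455, 0.1159, 0.2935]
ee_rot: [[-1.0, 0.031, -0.002], [0.031, 1.0, -0.004], [0.001, -0.004, -1.0]]
wrist_force: [0.7, -2.2, 0.9]
gripper_width: 0.435
```

```bash
python3 - <<'E'
from m import *
st()
im=imaging.capture("scene");crop("s",260,100,200,150,"g14",im)
E
```

```text
t 26.22 tcp [0.5455 0.1159 0.2935] yawy 88.23 z [-0.002 -0.004 -1.   ] F [ 0.7 -2.2  0.9] w 0.435 q [  29.   13.   -2.    0.  -75. -121.]
g14 scale 4.0
```

View pics/g14.png

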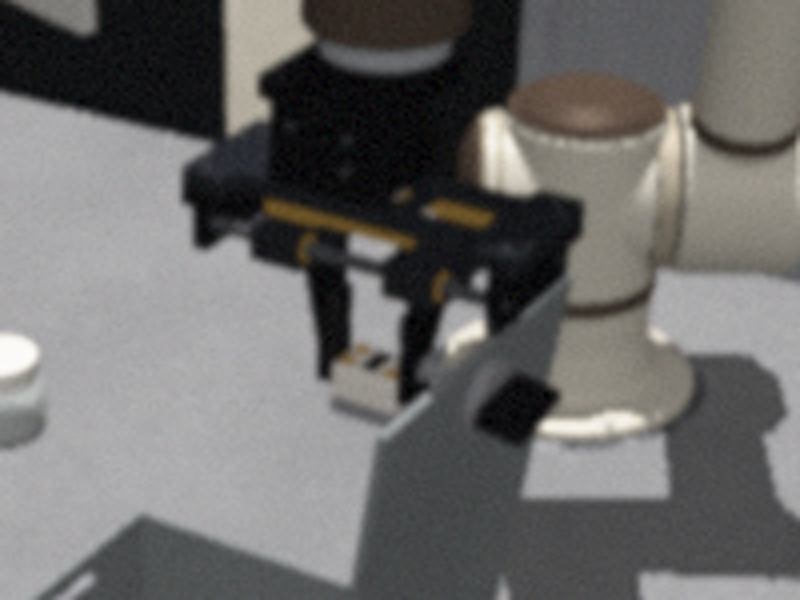

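Emit:
move_arm(motion=[0,0.1,0,0,0,0,1,0,0.25,0,0,0,0,1,0,0.4,0,0,0,0,1,0,0.55,0,0,0,0,1,0,0.65,0,0,0,0,1,0,0.75,0,0,0,0,1,0,0.8,0,0,0,0,1])

```text
time_s: 26.85
tcp_pos: [0.5452, 0.137, 0.2932]
ee_rot: [[-0.999, 0.034, -0.009], [0.035, 0.999, -0.028], [0.008, -0.029, -1.0]]
wrist_force: [6.3, -39.3, -1.6]
gripper_width: 0.429
```

Emit:
move_arm(motion=[0,0.04,0,0,0,0,1,0,0.1,0,0,0,0,1,0,0.15,0,0,0,0,1,0,0.15,0,0,0,0,1])

```text
time_s: 27.18
tcp_pos: [0.5449, 0.1361, 0.2929]
ee_rot: [[-0.999, 0.037, -0.014], [0.038, 0.998, -0.043], [0.012, -0.043, -0.999]]
wrist_force: [3.7, -21.5, -1.5]
gripper_width: 0.431
```

```bash
python3 - <<'E'
from m import *
st()
im=imaging.capture("scene");crop("s",220,130,240,180,"g15",im)
E
```

```text
t 27.18 tcp [0.5449 0.1361 0.2929] yawy 87.86 z [-0.014 -0.043 -0.999] F [  3.7 -21.5  -1.5] w 0.431 q [  31.   14.   -1.    2.  -76. -124.]
g15 scale 3.3333333333333335
```

View pics/g15.png

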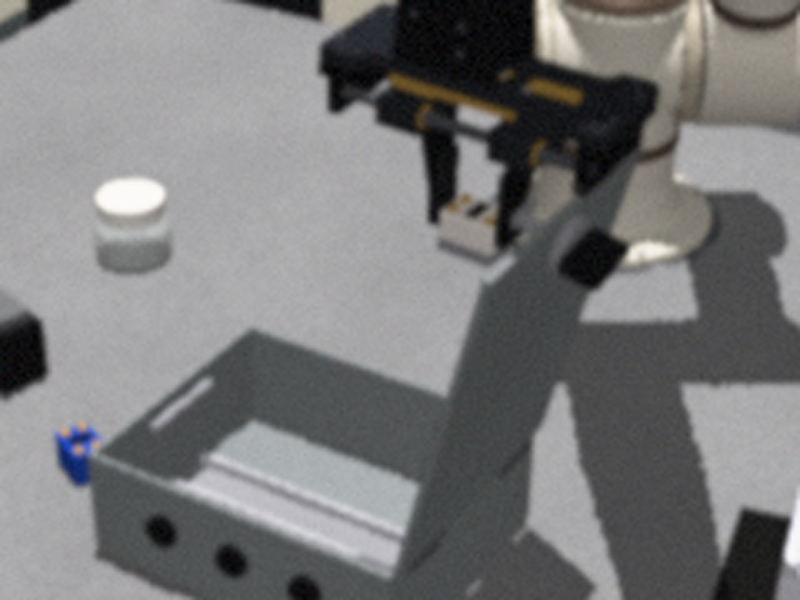

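```bash
cat >> arc.py <<'E'
def down(yaw,tilt):
    a=np.radians(yaw);y=np.array([np.cos(a),np.sin(a),0]);z=np.array([0,0,-1.]);x=np.cross(y,z)
    return Ro.from_rotvec(-AX*np.radians(tilt)).as_matrix()@np.c_[x,y,z]
E
python3 - <<'E'
from arc import *
go((.543,-.0544,.22),R=down(88.25,-5)); print(down(88.25,-5).round(3))
E
```

```text
shift [-0.157 -4.678  2.022] turn [-1.49 -0.14 -0.09]
[[-1.     0.03   0.002]
 [ 0.031  0.996  0.087]
 [ 0.     0.087 -0.996]]
```

Emit:
move_arm(motion=[0,-0.2,0,0,0,0,1,0,-0.6,0,-0.1,0,0,1,-0.05,-1.1,0.1,-0.3,0,0,1,-0.05,-1.7,0.3,-0.5,-0.1,0,1,-0.1,-2.3,0.6,-0.8,-0.1,0,1,-0.1,-2.9,0.9,-1,-0.1,0,1,-0.15,-3.5,1.3,-1.2,-0.1,-0.1,1,-0.15,-4,1.6,-1.4,-0.1,-0.1,1,-0.15,-4.4,1.9,-1.5,-0.1,-0.1,1,-0.15,-4.65,2,-1.5,-0.1,-0.1,1,-0.15,-4.68,2,-1.5,-0.1,-0.1,1,-0.15,-4.68,2,-1.5,-0.1,-0.1,1])

```text
time_s: 28.23
tcp_pos: [0.5433, -0.0543, 0.2213]
ee_rot: [[-1.0, 0.03, 0.0], [0.03, 0.996, 0.088], [0.003, 0.088, -0.996]]
wrist_force: [-0.5, -0.8, -0.3]
gripper_width: 0.434
```

```bash
python3 - <<'E'
from arc import *
st();go((.5424,-.0544,.06),R=down(88.25,-5));go((.5424,-.0544,.022),R=down(88.25,-5))
im=imaging.capture("scene");cv2.imwrite("pics/scene16.png",im)
im=imaging.capture("top");crop("t",150,130,240,180,"t16",im)
E
```

```text
t 28.23 tcp [ 0.5433 -0.0543  0.2213] yawy 88.27 z [ 0.     0.088 -0.996] F [-0.5 -0.8 -0.3] w 0.434 q [  8.  15.  -8.  -5. -66. -98.]
shift [ 0.012 -0.36   4.016] turn [ 0.01 -0.03  0.  ]
shift [ 0.009 -0.443  4.962] turn [ 0.01 -0.03  0.  ]
t16 scale 3.3333333333333335
```

View pics/scene16.png

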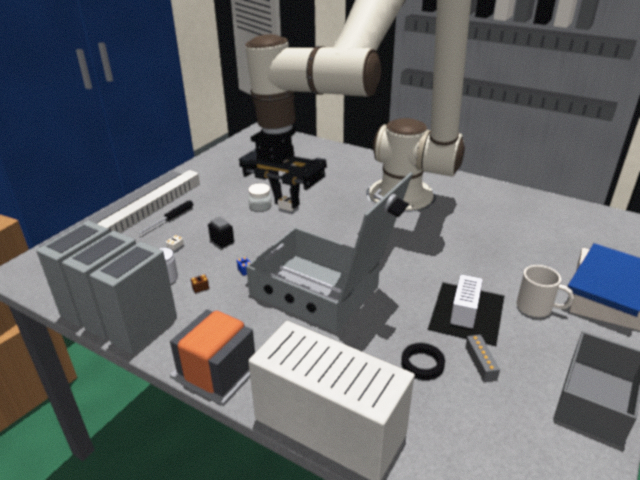

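View pics/t16.png

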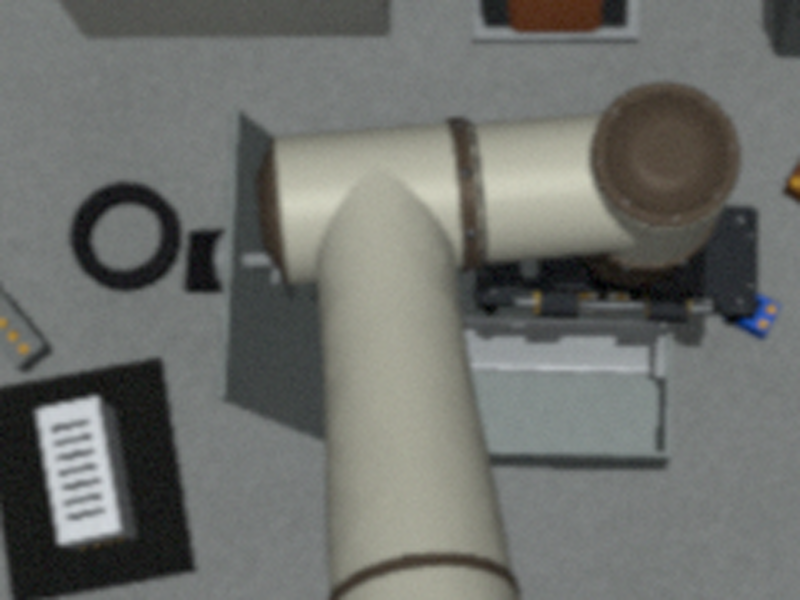

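Emit:
move_arm(motion=[0,-0.03,0.3,0,0,0,1,0,-0.07,0.8,0,0,0,1,0,-0.12,1.4,0,0,0,1,0,-0.18,2,0,0,0,1,0,-0.23,2.6,0,0,0,1,0,-0.29,3.2,0,0,0,1,0,-0.33,3.7,0,0,0,1,0.01,-0.36,4,0,0,0,1,0.01,-0.36,4,0,0,0,1])

```text
time_s: 29.08
tcp_pos: [0.5415, -0.0524, 0.0589]
ee_rot: [[-1.0, 0.028, -0.004], [0.027, 0.996, 0.088], [0.006, 0.088, -0.996]]
wrist_force: [-0.5, -0.0, -0.4]
gripper_width: 0.434
```

```bash
python3 - <<'E'
from arc import *
st();go((.5424,-.0544,.0225),R=down(88.25,-5))
im=imaging.capture("scene");crop("s",230,200,160,120,"g17",im)
E
```

```text
t 29.08 tcp [ 0.5415 -0.0524  0.0589] yawy 88.41 z [-0.004  0.088 -0.996] F [-0.5 -0.  -0.4] w 0.434 q [  8.  25. -20.  -7. -45. -95.]
shift [-0.03  -0.13   0.902] turn [ 0.01 -0.07  0.03]
g17 scale 5.0
```

View pics/g17.png

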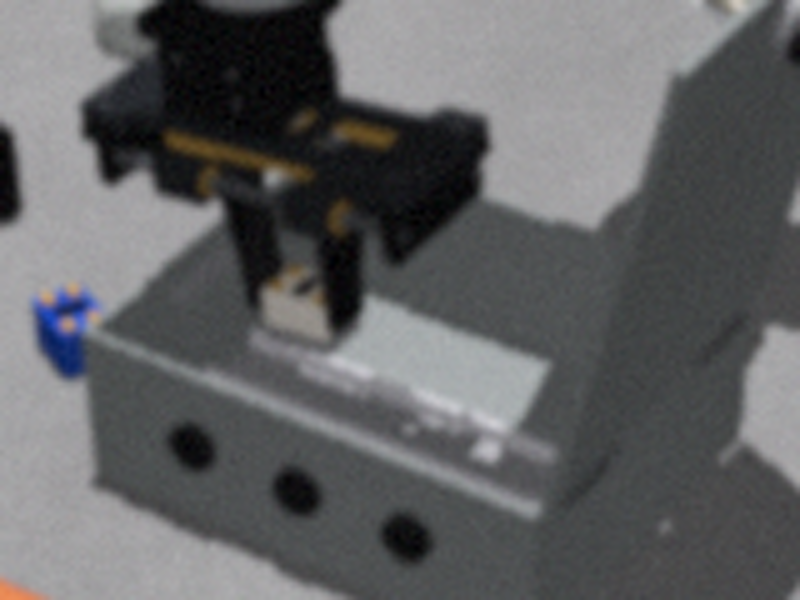

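```bash
python3 - <<'E'
from arc import *
# relay front face top corners and bottom corners guess
for n,uv,z in [("topc",(298,283),.071),("fbl",(265,331),.043),("fbr",(330,348),.043)]:
    print(n,p2w("scene",(230+uv[0]/5-.4,200+uv[1]/5-.4),z).round(4))
go((.5424,-.0500,.0225),R=down(88.25,-2))
E
```

```text
topc [ 0.5434 -0.0566  0.071 ]
fbl [ 0.5537 -0.0707  0.043 ]
fbr [ 0.549  -0.0354  0.043 ]
shift [ 0.007 -0.02   0.954] turn [ 0.61 -0.04  0.04]
```

Emit:
move_arm(motion=[0,0,0.1,0.2,0,0,1,0,0,0.25,0.4,0,0,1,0,-0.01,0.4,0.6,0,0,1,0,-0.02,0.55,0.6,0,0,1,0,-0.02,0.7,0.6,0,0,1,0,-0.02,0.8,0.6,0,0,1,0,-0.02,0.88,0.6,0,0,1,0,-0.02,0.92,0.6,0,0,1,0,-0.02,0.92,0.6,0,0,1])

```text
time_s: 29.88
tcp_pos: [0.5427, -0.0502, 0.0236]
ee_rot: [[-1.0, 0.027, -0.003], [0.027, 0.999, 0.036], [0.003, 0.036, -0.999]]
wrist_force: [0.5, -1.0, -0.2]
gripper_width: 0.432
```

```bash
python3 - <<'E'
from arc import *
st()
im=imaging.capture("scene");crop("s",230,200,160,120,"g18",im)
im=imaging.capture("top");crop("t",245,180,120,90,"t18",im)
E
```

```text
t 29.88 tcp [ 0.5427 -0.0502  0.0236] yawy 88.45 z [-0.003  0.036 -0.999] F [ 0.5 -1.  -0.2] w 0.432 q [  11.   28.  -23.   -3.  -39. -100.]
g18 scale 5.0
t18 scale 6.666666666666667
```

View pics/g18.png

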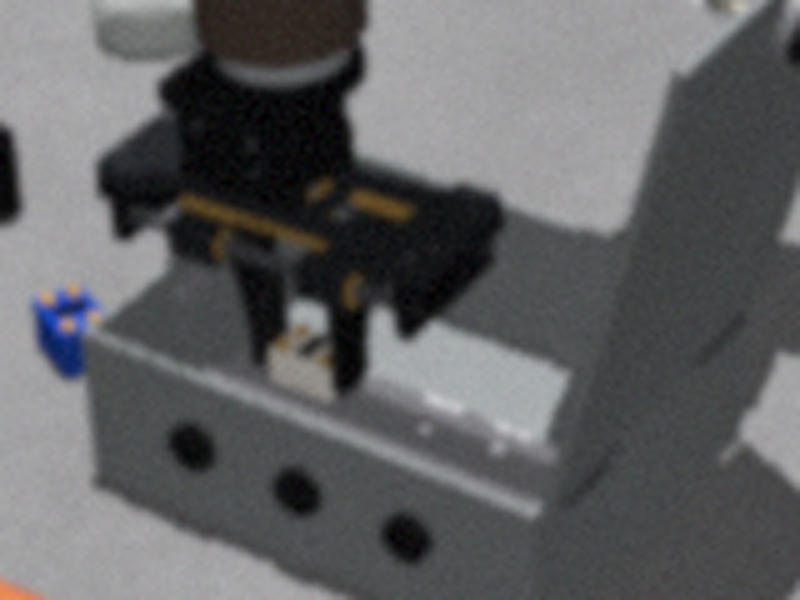

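Relay sits within the channel, clear of contact. Down the last 2–3 mm.

Emit:
move_arm(motion=[0,0,0.02,0,0,0,1,0,0,0.04,0,0,0,1,0,0,0.06,0,0,0,1,0,0,0.07,0,0,0,1])

```text
time_s: 30.32
tcp_pos: [0.5429, -0.0501, 0.0212]
ee_rot: [[-1.0, 0.027, -0.002], [0.027, 0.999, 0.036], [0.003, 0.036, -0.999]]
wrist_force: [-0.3, 0.6, -0.1]
gripper_width: 0.432
```

Emit:
move_arm(motion=[0,0,0.02,0,0,0,1,0,0,0.03,0,0,0,1,0,0,0.03,0,0,0,1])

```text
time_s: 30.57
tcp_pos: [0.543, -0.0501, 0.0206]
ee_rot: [[-1.0, 0.027, -0.002], [0.027, 0.999, 0.036], [0.003, 0.036, -0.999]]
wrist_force: [-0.8, -0.7, 4.3]
gripper_width: 0.431
```

Emit:
move_arm(motion=[0,0,0,0,0,0,0.1,0,0,0,0,0,0,0,0,0,0,0,0,0,-0.1,0,0,0,0,0,0,-0.15,0,0,0,0,0,0,-0.15,0,0,0,0,0,0,-0.15])

```text
time_s: 31.07
tcp_pos: [0.543, -0.0501, 0.0204]
ee_rot: [[-1.0, 0.027, -0.002], [0.027, 0.999, 0.036], [0.003, 0.036, -0.999]]
wrist_force: [-0.0, 0.1, 0.1]
gripper_width: 0.57
```

Emit:
move_arm(motion=[0,0,-0.1,0,0,0,-0.15,0,0,-0.4,0,0,0,-0.15,0,0.05,-0.9,0,0,0,-0.15,0,0.05,-1.5,0,0,0,-0.15,0,0.1,-2.1,0,0,0,-0.15,0,0.1,-2.7,0,0,0,-0.15,0,0.1,-3.3,0,0,0,-0.15,0,0.1,-3.9,0,0,0,-0.15,0,0.1,-4.2,0,0,0,-0.15,0,0.1,-4.2,0,0,0,-0.15])

```text
time_s: 31.9
tcp_pos: [0.5452, -0.0522, 0.1923]
ee_rot: [[-1.0, 0.026, 0.006], [0.026, 0.999, 0.036], [-0.005, 0.036, -0.999]]
wrist_force: [0.3, 0.0, 1.3]
gripper_width: 0.575
```

```bash
python3 - <<'E'
from arc import *
st()
im=imaging.capture("scene");crop("s",230,200,160,120,"g19",im);crop("s",130,200,120,90,"g19b",im)
im=imaging.capture("top");cv2.imwrite("pics/top19.png",im)
E
```

```text
t 31.9 tcp [ 0.5452 -0.0522  0.1923] yawy 88.51 z [ 0.006  0.036 -0.999] F [0.3 0.  1.3] w 0.575 q [  10.   16.  -12.   -2.  -61. -101.]
g19 scale 5.0
g19b scale 6.666666666666667
```

View pics/g19.png

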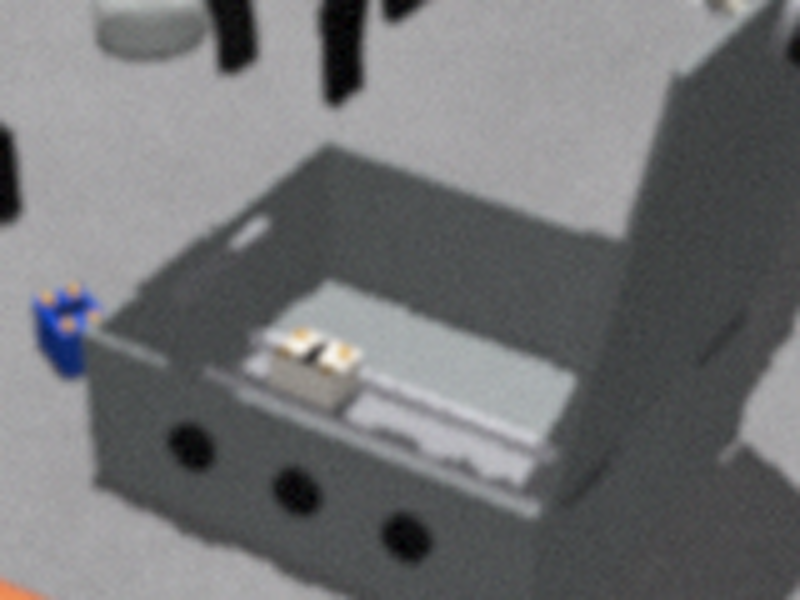

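View pics/top19.png

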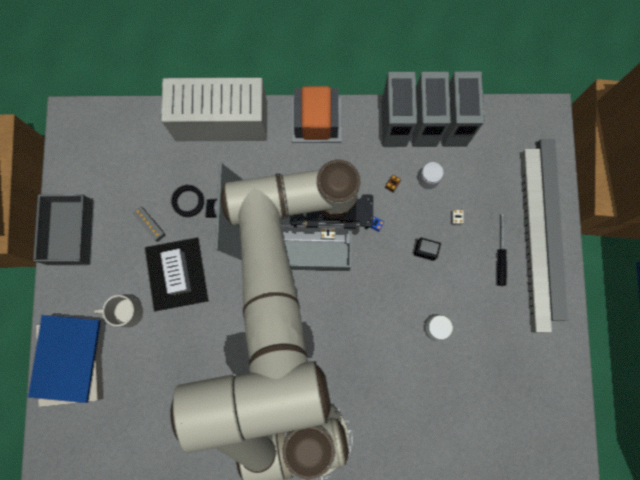

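```bash
cat >> arc.py <<'E'
def lean(yaw,deg):
    R=down(yaw,0);return Ro.from_rotvec(R[:,1]*np.radians(deg)).as_matrix()@R
E
python3 - <<'E'
from m import *
from arc import *
im=cv2.imread("pics/top19.png");crop("t",420,180,80,60,"t20",im)
R=lean(88.5,-10);print(R.round(3));go((.584,-.4033,.12),R=R)
E
```

```text
t20 scale 10.0
[[-0.984  0.026  0.174]
 [ 0.026  1.    -0.005]
 [-0.174  0.    -0.985]]
shift [-1.263 -8.807  1.391] turn [ 0.42 -2.03 -0.05]
```

View pics/t20.png

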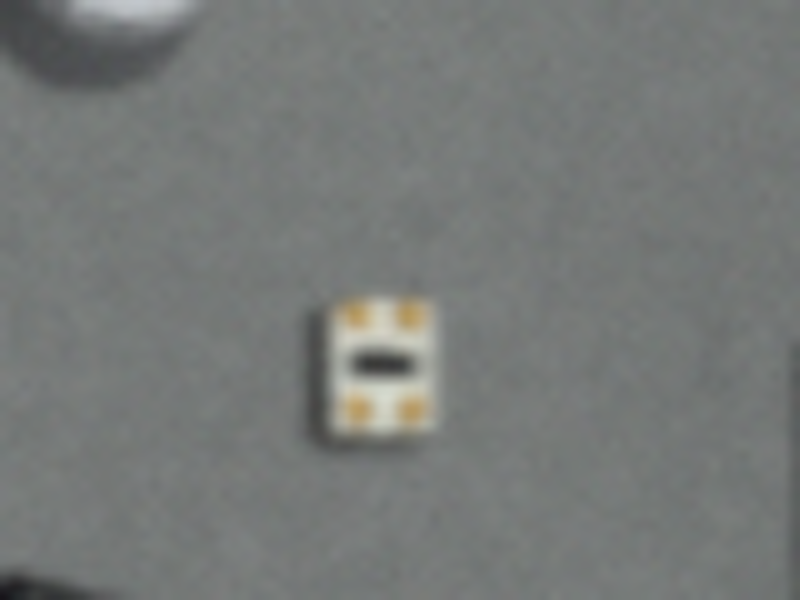

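Emit:
move_arm(motion=[-0.05,-0.3,0,0,-0.1,0,-0.15,-0.15,-1,0,0,-0.3,0,-0.15,-0.25,-1.7,0,0.1,-0.5,0,-0.15,-0.35,-2.4,0.1,0.1,-0.7,0,-0.15,-0.45,-3.2,0.1,0.2,-0.9,0,-0.15,-0.55,-4,0.1,0.2,-1.1,0,-0.15,-0.65,-4.8,0.2,0.3,-1.3,0,-0.15,-0.8,-5.6,0.3,0.3,-1.5,0,-0.15,-0.9,-6.4,0.5,0.3,-1.7,0,-0.15,-1,-7.2,0.7,0.4,-1.9,0,-0.15,-1.1,-7.9,1,0.4,-2,0,-0.15,-1.2,-8.5,1.2,0.42,-2.03,-0.05,-0.15,-1.25,-8.75,1.35,0.42,-2.03,-0.05,-0.15,-1.26,-8.81,1.39,0.42,-2.03,-0.05,-0.15,-1.26,-8.81,1.39,0.42,-2.03,-0.05,-0.15,-1.26,-8.81,1.39,0.42,-2.03,-0.05,-0.15])

```text
time_s: 33.33
tcp_pos: [0.5837, -0.4027, 0.1197]
ee_rot: [[-0.985, 0.025, 0.173], [0.025, 1.0, -0.004], [-0.173, 0.0, -0.985]]
wrist_force: [-0.8, 0.9, 0.2]
gripper_width: 0.573
```

```bash
python3 - <<'E'
from m import *
from arc import *
quad("B","top",[(330,297),(437,298),(437,435),(330,435)],420,180,.028,10)
st();R=lean(88.5,-10);go((.584,-.4033,.015),R=R)
E
```

```text
B c [ 0.5844 -0.4035  0.028 ] sides [29, 38, 29, 38] ang [np.float64(-91.0), np.float64(177.4), np.float64(89.6), np.float64(-2.4)]
t 33.33 tcp [ 0.5837 -0.4027  0.1197] yawy 88.55 z [ 0.173 -0.004 -0.985] F [-0.8  0.9  0.2] w 0.573 q [-23.  31.   0.  -5. -50. -65.]
shift [ 0.445 -0.016  2.58 ] turn [ 0.   -0.01  0.01]
```

Emit:
move_arm(motion=[0.05,0,0.3,0,0,0,-0.15,0.13,0,0.8,0,0,0,-0.15,0.22,0,1.3,0,0,0,-0.15,0.31,-0.01,1.8,0,0,0,-0.15,0.38,-0.01,2.2,0,0,0,-0.15,0.42,-0.02,2.45,0,0,0,-0.15,0.445,-0.02,2.55,0,0,0,-0.15,0.445,-0.02,2.55,0,0,0,-0.15,0.445,-0.02,2.55,0,0,0,-0.15])

```text
time_s: 34.08
tcp_pos: [0.5845, -0.4034, 0.0171]
ee_rot: [[-0.984, 0.024, 0.174], [0.024, 1.0, -0.005], [-0.174, -0.001, -0.985]]
wrist_force: [0.3, 0.2, 1.1]
gripper_width: 0.572
```

```bash
python3 - <<'E'
from arc import *
st()
im=imaging.capture("scene");crop("s",120,180,160,120,"g21",im)
E
```

```text
t 34.08 tcp [ 0.5845 -0.4034  0.0171] yawy 88.6 z [ 0.174 -0.005 -0.985] F [0.3 0.2 1.1] w 0.572 q [-23.  37.  -4.  -6. -39. -64.]
g21 scale 5.0
```

View pics/g21.png

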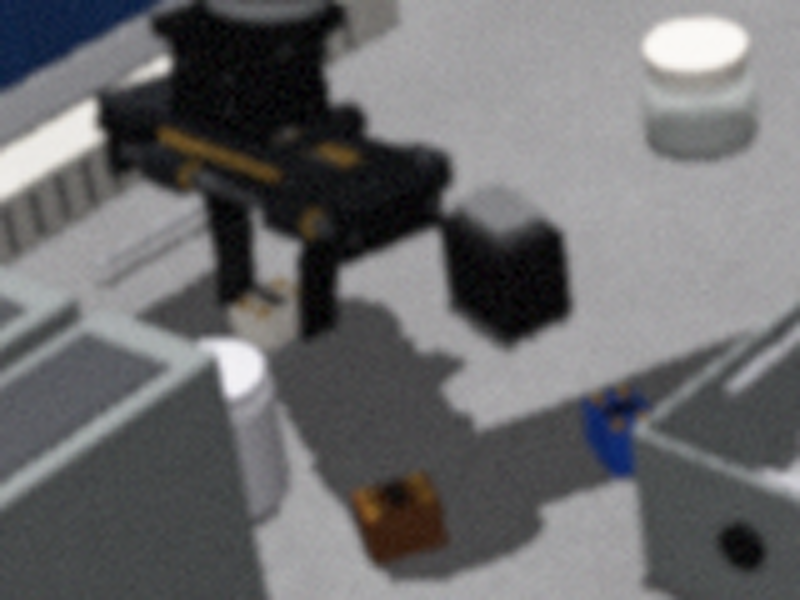

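Emit:
move_arm(motion=[0.01,0,0.06,0,0,0,-0.15,0.01,0,0.06,0,0,0,0.1,0.01,0,0.06,0,0,0,0.4,0.01,0,0.06,0,0,0,1,0.01,0,0.06,0,0,0,1,0.01,0,0.06,0,0,0,1,0.01,0,0.06,0,0,0,1,0.01,0,0.06,0,0,0,1,0.01,0,0.06,0,0,0,1])

```text
time_s: 34.88
tcp_pos: [0.5849, -0.4038, 0.0154]
ee_rot: [[-0.984, 0.025, 0.176], [0.024, 1.0, -0.006], [-0.176, -0.002, -0.984]]
wrist_force: [-0.6, -1.0, 2.0]
gripper_width: 0.321
```

```bash
python3 - <<'E'
from arc import *
st()
E
```

```text
t 34.88 tcp [ 0.5849 -0.4038  0.0154] yawy 88.59 z [ 0.176 -0.006 -0.984] F [-0.6 -1.   2. ] w 0.321 q [-23.  37.  -4.  -6. -39. -64.]
```

Emit:
move_arm(motion=[-0.02,0,-0.1,0,0,0,1,-0.07,0,-0.4,0,0,0,1,-0.16,0,-0.9,0,0,0,1,-0.26,0,-1.5,0,0,0,1,-0.37,0,-2.1,0,0,0,1,-0.48,0,-2.7,0,0,0,1,-0.58,0,-3.3,0,0,0,1,-0.7,0,-3.9,0,0,0,1,-0.76,0,-4.3,0,0,0,1,-0.76,0,-4.3,0,0,0,1])

```text
time_s: 35.72
tcp_pos: [0.5864, -0.4048, 0.1966]
ee_rot: [[-0.983, 0.024, 0.184], [0.022, 1.0, -0.011], [-0.184, -0.007, -0.983]]
wrist_force: [-0.2, -0.5, -0.6]
gripper_width: 0.317
```

```bash
python3 - <<'E'
from arc import *
st(); im=imaging.capture("scene");cv2.imwrite("pics/scene22.png",im)
a=np.radians(178.25);R=lean(178.25,-10);print(R.round(3))
yw=.0156-.022;x=.5414+.0307*(yw+.0862);print(x,yw)
go((x,yw-.03,.19),R=R)
E
```

```text
t 35.72 tcp [ 0.5864 -0.4048  0.1966] yawy 88.63 z [ 0.184 -0.011 -0.983] F [-0.2 -0.5 -0.6] w 0.317 q [-23.  27.   6.  -4. -59. -66.]
[[-0.03  -1.     0.005]
 [-0.984  0.031  0.174]
 [-0.174  0.    -0.985]]
0.54384986 -0.0063999999999999994
shift [ 1.254  9.161 -0.174] turn [ -3.21   0.03 -17.64]
```

View pics/scene22.png

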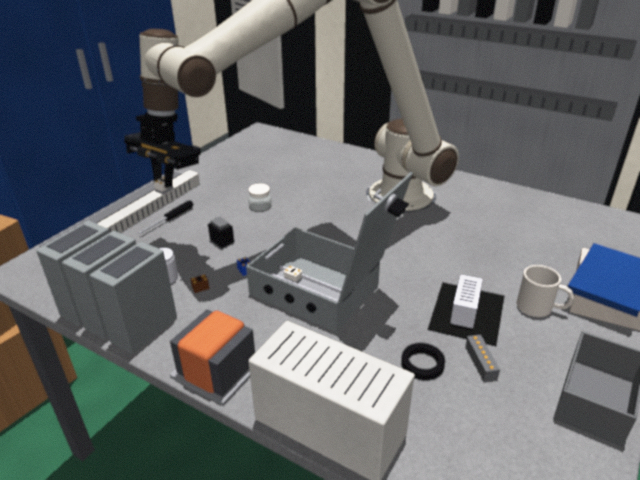

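Emit:
move_arm(motion=[0,0.2,0,-0.05,0,-0.3,1,0.1,0.6,0,-0.2,0,-1,1,0.2,1.1,0,-0.35,0,-2,1,0.25,1.6,0,-0.5,0,-3,1,0.3,2.2,0,-0.7,0,-4,1,0.4,2.8,0,-0.9,0,-5,1,0.45,3.4,-0.05,-1.1,0,-6,1,0.55,4,-0.05,-1.3,0,-7,1,0.6,4.5,-0.1,-1.45,0,-8,1,0.7,5,-0.1,-1.65,0,-9,1,0.75,5.5,-0.1,-1.8,0,-10,1,0.85,6.1,-0.1,-2,0,-11,1,0.9,6.6,-0.1,-2.2,0,-12,1,1,7.1,-0.1,-2.4,0,-13,1,1.05,7.7,-0.15,-2.55,0,-14,1,1.1,8.2,-0.17,-2.7,0,-15,1,1.2,8.7,-0.17,-2.9,0,-16,1,1.25,9,-0.17,-3.1,0,-17,1,1.25,9.16,-0.17,-3.2,0,-17.64,1,1.25,9.16,-0.17,-3.2,0,-17.64,1])

```text
time_s: 37.43
tcp_pos: [0.5431, -0.0348, 0.1884]
ee_rot: [[-0.027, -1.0, 0.004], [-0.984, 0.027, 0.175], [-0.175, 0.001, -0.985]]
wrist_force: [-0.4, -0.3, -0.5]
gripper_width: 0.32
```

```bash
python3 - <<'E'
from arc import *
st(); im=imaging.capture("scene");cv2.imwrite("pics/scene23.png",im)
R=lean(178.25,-10)
go((.5438,-.0064,.09),R=R);go((.5438,-.0064,.026),R=R)
E
```

```text
t 37.43 tcp [ 0.5431 -0.0348  0.1884] yawy 178.46 z [ 0.004  0.175 -0.985] F [-0.4 -0.3 -0.5] w 0.32 q [  7.  16.  -9. -11. -63.  -4.]
shift [-0.287  0.006  2.554] turn [0.01 0.01 0.01]
shift [-0.008  0.005  4.13 ] turn [0.01 0.01 0.01]
```

View pics/scene23.png

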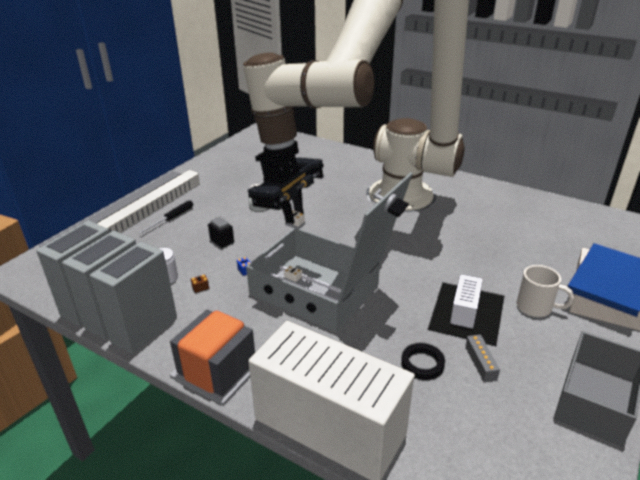

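Emit:
move_arm(motion=[-0.1,0,0.3,0,0,0,1,-0.25,0,0.8,0,0,0,1,-0.3,0,1.3,0,0,0,1,-0.3,0,1.8,0,0,0,1,-0.29,0,2.3,0,0,0,1,-0.24,0,2.8,0,0,0,1,-0.18,0,3.1,0,0,0,1,-0.15,0,3.3,0,0,0,1,-0.15,0,3.3,0,0,0,1])

```text
time_s: 38.23
tcp_pos: [0.5423, -0.0072, 0.0574]
ee_rot: [[-0.032, -0.999, 0.0], [-0.984, 0.031, 0.174], [-0.174, 0.005, -0.985]]
wrist_force: [-0.2, 0.4, -0.3]
gripper_width: 0.316
```

```bash
python3 - <<'E'
from arc import *
st(); im=imaging.capture("scene");cv2.imwrite("pics/scene24.png",im);crop("s",230,200,160,120,"g24",im)
im=imaging.capture("top");crop("t",200,150,160,120,"t24",im)
R=lean(178.25,-10)
go((.5438,-.0064,.026),R=R);go((.5438,-.0064,.021),R=R)
E
```

```text
t 38.23 tcp [ 0.5423 -0.0072  0.0574] yawy 178.2 z [ 0.     0.174 -0.985] F [-0.2  0.4 -0.3] w 0.316 q [ 10.  25. -18. -14. -46.  -3.]
g24 scale 5.0
t24 scale 5.0
shift [0.133 0.009 0.834] turn [ 0.01  0.01 -0.  ]
shift [0.155 0.008 0.957] turn [ 0.01  0.01 -0.  ]
```

View pics/scene24.png

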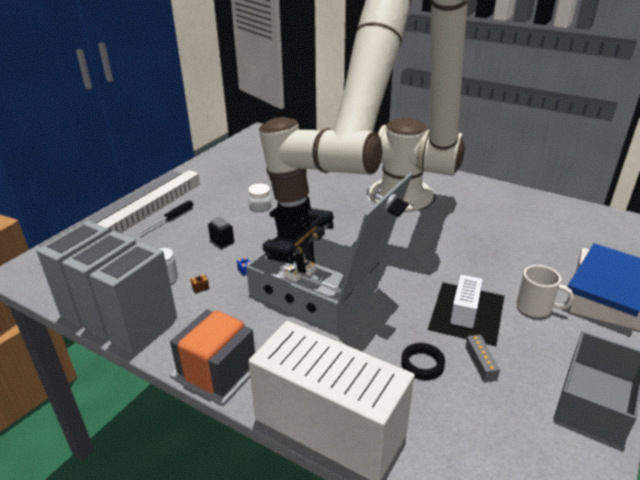

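View pics/g24.png

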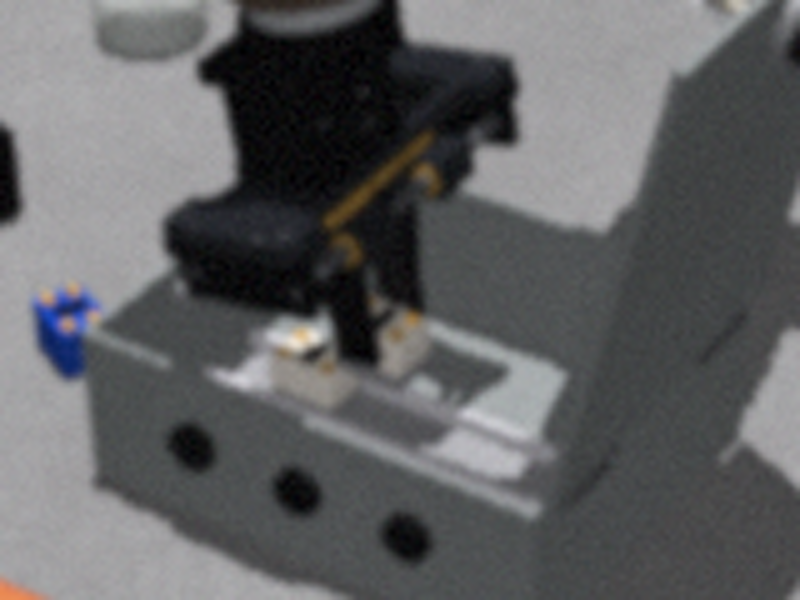

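View pics/t24.png

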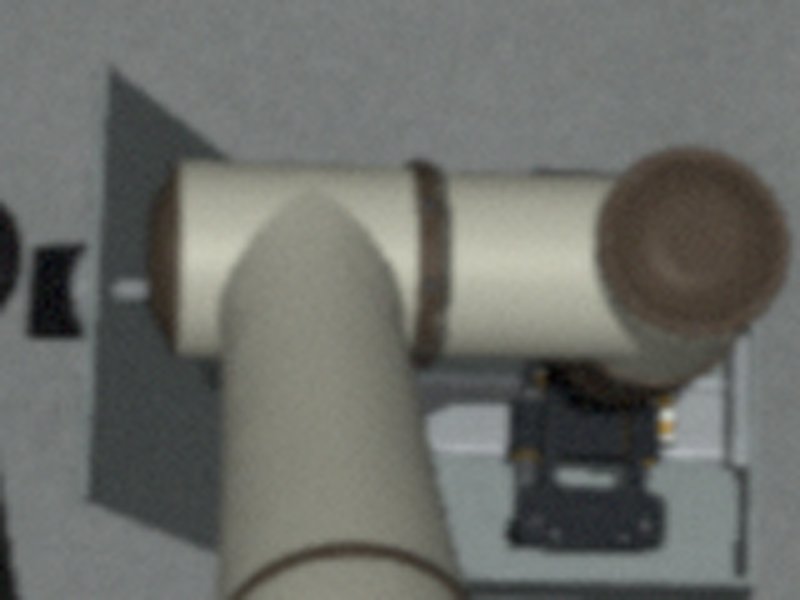

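```bash
python3 - <<'E'
from arc import *
for u,v,z in [(230,200,.39),(230,200,.36),(230,200,.34),(221,195,.33),(219.5,210,.33)]: print(z,p2w("top",(u,v),z).round(3))
E
```

```text
0.39 [0.546 0.164 0.39 ]
0.36 [0.553 0.168 0.36 ]
0.34 [0.558 0.172 0.34 ]
0.33 [0.572 0.193 0.33 ]
0.33 [0.537 0.196 0.33 ]
```

```bash
python3 - <<'E'
from arc import *
R=lean(178.25,-15)
go((.5435,-.0064,.057),R=R);go((.5435,-.0064,.026),R=R)
E
```

```text
shift [-0.002  0.016  0.071] turn [ 0.01 -0.99 -0.  ]
shift [0.133 0.016 0.834] turn [ 0.01 -0.99 -0.  ]
```

Emit:
move_arm(motion=[0,0,0,0,-0.4,0,1,0,0.01,0,0,-0.8,0,1,0,0.02,0.05,0,-1,0,1,0.02,0.02,0.15,0,-1,0,1,0.05,0.02,0.3,0,-1,0,1,0.08,0.02,0.45,0,-1,0,1,0.1,0.02,0.58,0,-1,0,1,0.1,0.02,0.58,0,-1,0,1])

```text
time_s: 39.0
tcp_pos: [0.5422, -0.0066, 0.0347]
ee_rot: [[-0.03, -1.0, 0.004], [-0.965, 0.03, 0.259], [-0.259, 0.003, -0.966]]
wrist_force: [-0.5, -0.3, -1.7]
gripper_width: 0.316
```

```bash
python3 - <<'E'
from arc import *
st(); im=imaging.capture("scene");crop("s",230,160,200,150,"g25",im)
im=imaging.capture("top");crop("t",200,150,160,120,"t25",im)
R=lean(178.25,-15)
go((.5435,-.0064,.024),R=R)
E
```

```text
t 39.0 tcp [ 0.5422 -0.0066  0.0347] yawy 178.27 z [ 0.004  0.259 -0.966] F [-0.5 -0.3 -1.7] w 0.316 q [  7.  27. -16. -21. -46.   6.]
g25 scale 4.0
t25 scale 5.0
shift [ 0.069 -0.01   0.287] turn [0.02 0.   0.  ]
```

View pics/g25.png

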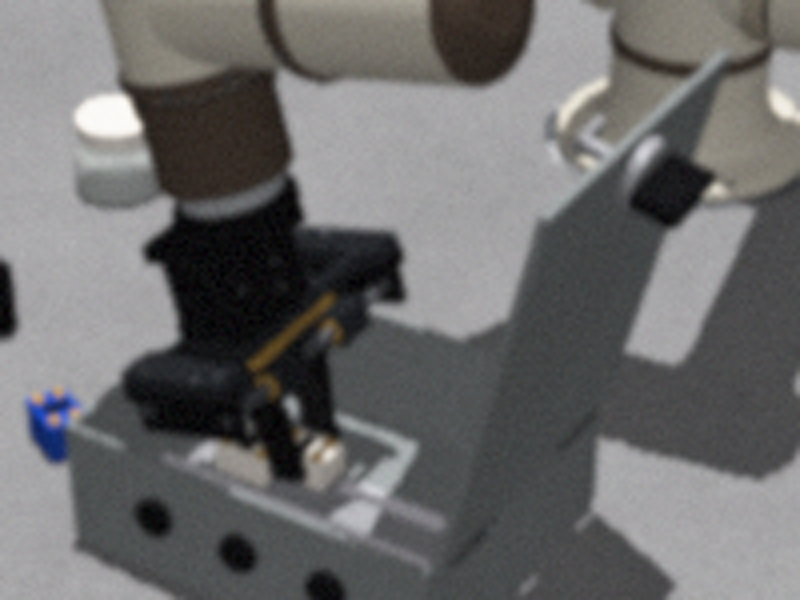

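View pics/t25.png

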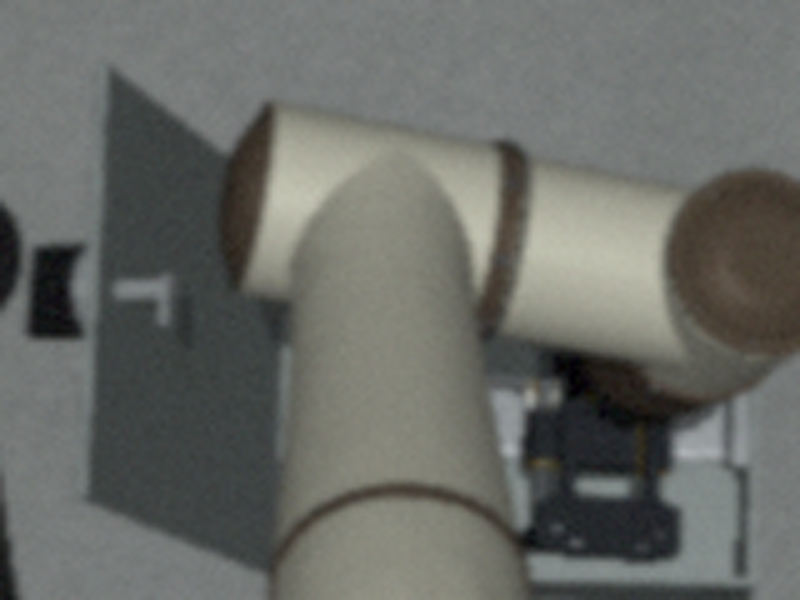

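```bash
python3 - <<'E'
from arc import *
for v in (558,575,582): print(v,p2w("top",(200+610/5,150+v/5-.4),.085).round(4))
E
```

```text
558 [ 0.4552 -0.032   0.085 ]
575 [ 0.4463 -0.0319  0.085 ]
582 [ 0.4426 -0.0319  0.085 ]
```

Emit:
move_arm(motion=[0.02,-0.02,0.08,0,0,0,1,0.04,-0.03,0.16,0,0,0,1,0.06,-0.03,0.24,0,0,0,1,0.07,-0.03,0.28,0,0,0,1,0.07,-0.03,0.3,0,0,0,1,0.07,-0.03,0.3,0,0,0,1])

```text
time_s: 39.6
tcp_pos: [0.5441, -0.0063, 0.0232]
ee_rot: [[-0.029, -1.0, 0.006], [-0.965, 0.03, 0.259], [-0.259, 0.002, -0.966]]
wrist_force: [-0.1, -0.1, -0.1]
gripper_width: 0.316
```

```bash
python3 - <<'E'
from arc import *
st(); im=imaging.capture("scene");crop("s",250,220,120,90,"g26",im)
E
```

```text
t 39.6 tcp [ 0.5441 -0.0063  0.0232] yawy 178.29 z [ 0.006  0.259 -0.966] F [-0.1 -0.1 -0.1] w 0.316 q [  7.  28. -16. -21. -45.   7.]
g26 scale 6.666666666666667
```

View pics/g26.png

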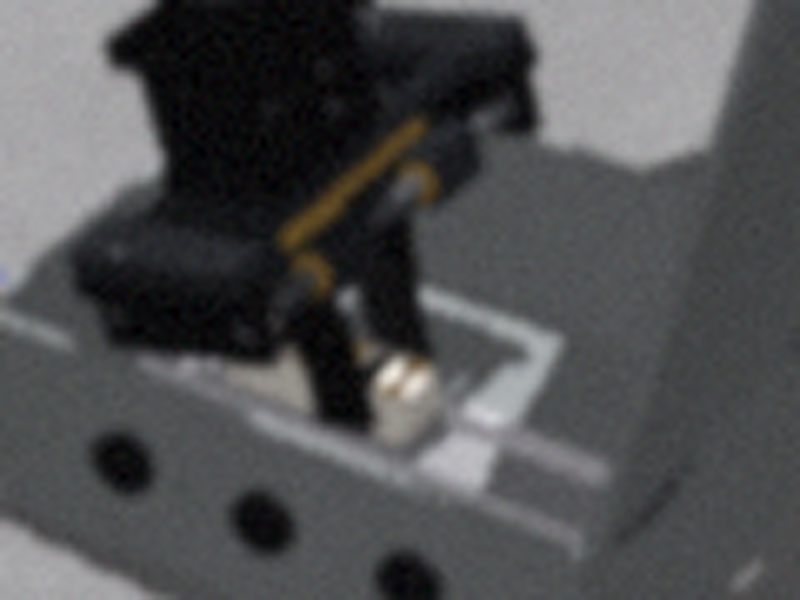

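Emit:
move_arm(motion=[0.005,0.01,0.02,0,0,0,1,0.01,0.01,0.04,0,0,0,1,0.015,0.01,0.055,0,0,0,1,0.015,0.01,0.055,0,0,0,1])

```text
time_s: 39.98
tcp_pos: [0.5438, -0.0063, 0.021]
ee_rot: [[-0.029, -1.0, 0.006], [-0.965, 0.03, 0.259], [-0.259, 0.002, -0.966]]
wrist_force: [0.1, -0.0, -0.1]
gripper_width: 0.321
```

Emit:
move_arm(motion=[0,0,0,0,0,0,0.3,0,0,0,0,0,0,0.2,0,0,0,0,0,0,0.1,0,0,0,0,0,0,0.1,0,0,0,0,0,0,0.1,0,0,0,0,0,0,0.1])

```text
time_s: 40.48
tcp_pos: [0.5438, -0.0063, 0.0211]
ee_rot: [[-0.029, -1.0, 0.006], [-0.965, 0.03, 0.259], [-0.259, 0.002, -0.966]]
wrist_force: [-0.5, -0.1, 0.2]
gripper_width: 0.444
```

Emit:
move_arm(motion=[-0.03,0,-0.1,0,0,0,0.1,-0.1,0,-0.4,0,0,0,0.1,-0.23,0,-0.9,0,0,0,0.1,-0.35,0,-1.4,0,0,0,0.1,-0.45,0,-1.9,0,0,0,0.1,-0.5,0,-2.5,0,0,0,0.1,-0.5,0,-3.1,0,0,0,0.1,-0.4,0,-3.7,0,0,0,0.1,-0.3,0,-4.3,0,0,0,0.1,-0.2,0,-4.9,0,0,0,0.1,-0.2,0,-5.2,0,0,0,0.1,-0.2,0,-5.2,0,0,0,0.1])

```text
time_s: 41.48
tcp_pos: [0.5444, -0.0536, 0.2287]
ee_rot: [[-0.028, -1.0, 0.015], [-0.966, 0.031, 0.258], [-0.258, -0.007, -0.966]]
wrist_force: [-0.2, 0.4, 1.2]
gripper_width: 0.447
```

```bash
python3 - <<'E'
from arc import *
st(); im=imaging.capture("scene");crop("s",250,220,120,90,"g27",im)
im=imaging.capture("top");cv2.imwrite("pics/top27.png",im);crop("t",245,180,120,90,"t27",im)
E
```

```text
t 41.48 tcp [ 0.5444 -0.0536  0.2287] yawy 178.24 z [ 0.015  0.258 -0.966] F [-0.2  0.4  1.2] w 0.447 q [  2.  15.  -4. -16. -70.   1.]
g27 scale 6.666666666666667
t27 scale 6.666666666666667
```

View pics/g27.png

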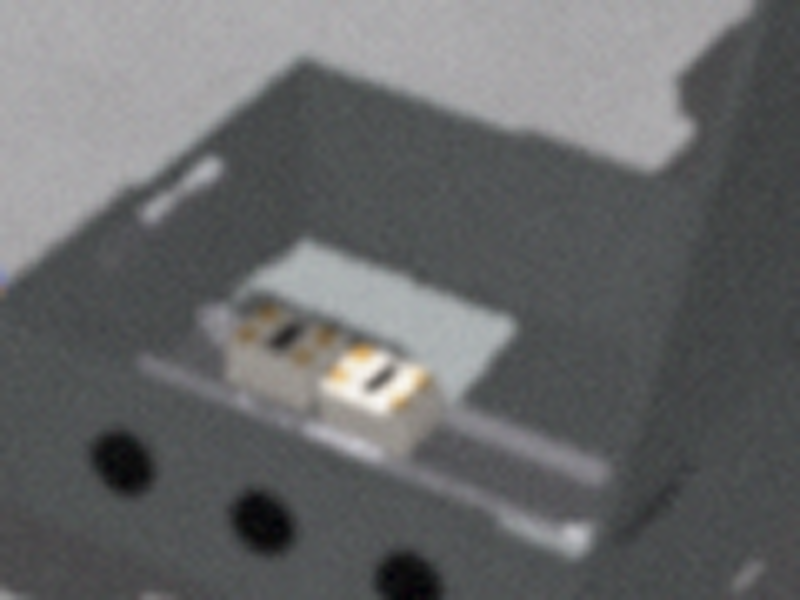

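View pics/top27.png

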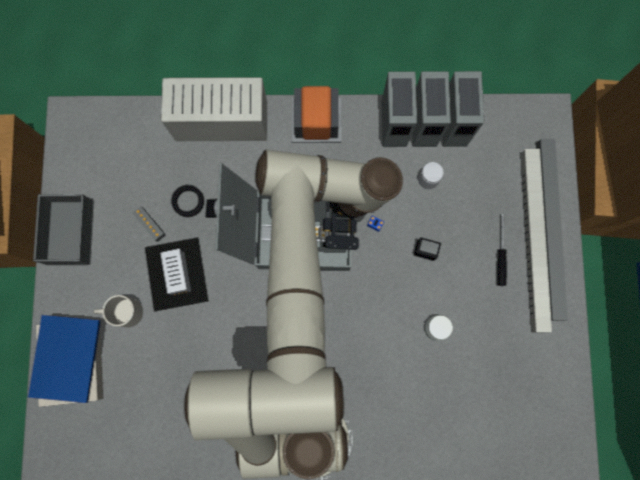

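View pics/t27.png

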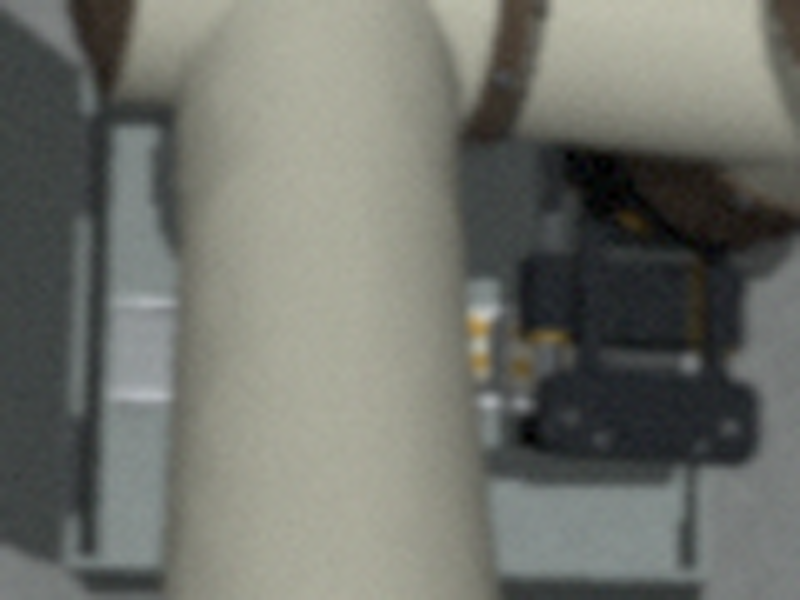

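```bash
python3 - <<'E'
from arc import *
go((.56,-.03,.42),R=down(178.25,0));go((.600,.25,.42),R=down(178.25,0));go((.600,.235,.285),R=down(178.25,0))
E
```

```text
shift [-1.821 -0.418 -4.566] turn [0.01 3.01 0.  ]
shift [-8.608 -1.204 -2.742] turn [0.01 3.01 0.  ]
shift [-7.369 -1.217  0.42 ] turn [0.01 3.01 0.  ]
```

Emit:
move_arm(motion=[0,0,-0.3,0,0,0,0.3,-0.1,-0.1,-0.9,0,0.1,0,0.6,-0.3,-0.1,-1.6,0,0.3,0,1,-0.6,-0.2,-2.3,0,0.6,0,1,-0.9,-0.3,-3,0,1,0,1,-1.2,-0.3,-3.6,0,1.5,0,1,-1.5,-0.4,-4.1,0,2,0,1,-1.8,-0.4,-4.5,0,2.5,0,1,-2.4,-0.5,-4.5,0,3,0,1,-3.2,-0.6,-4.3,0,3,0,1,-4,-0.7,-4.1,0,3,0,1,-4.8,-0.8,-3.9,0,3,0,1,-5.6,-0.9,-3.6,0,3,0,1,-6.4,-1,-3.4,0,3,0,1,-7.2,-1.1,-3.1,0,3,0,1,-8,-1.15,-2.9,0,3,0,1,-8.5,-1.2,-2.75,0,3,0,1,-8.6,-1.2,-2.74,0,3,0,1,-8.6,-1.2,-2.74,0,3,0,1,-8.6,-1.2,-2.74,0,3,0,1])

```text
time_s: 43.25
tcp_pos: [0.5995, 0.2497, 0.4188]
ee_rot: [[-0.03, -1.0, -0.002], [-1.0, 0.03, -0.001], [0.001, 0.002, -1.0]]
wrist_force: [-0.3, -0.5, -0.2]
gripper_width: 0.004
```

```bash
python3 - <<'E'
from arc import *
st();cv2.imwrite("pics/scene28.png",imaging.capture("scene"));im=imaging.capture("top");cv2.imwrite("pics/top28.png",im);crop("t",245,180,120,90,"t28",im)
go((.600,.235,.285),R=down(178.25,0))
E
```

```text
t 43.25 tcp [0.5995 0.2497 0.4188] yawy 178.29 z [-0.002 -0.001 -1.   ] F [-0.3 -0.5 -0.2] w 0.004 q [ 37.  22.  27.  -0. -96. -39.]
t28 scale 6.666666666666667
shift [ 0.344 -0.021  3.374] turn [ 0.01  0.01 -0.01]
```

View pics/scene28.png

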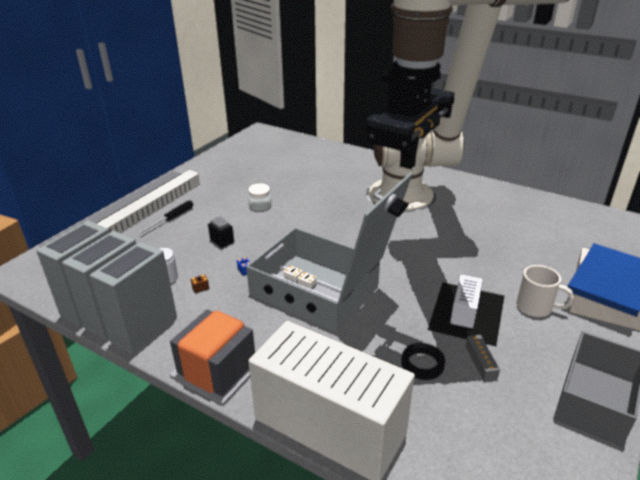

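View pics/t28.png

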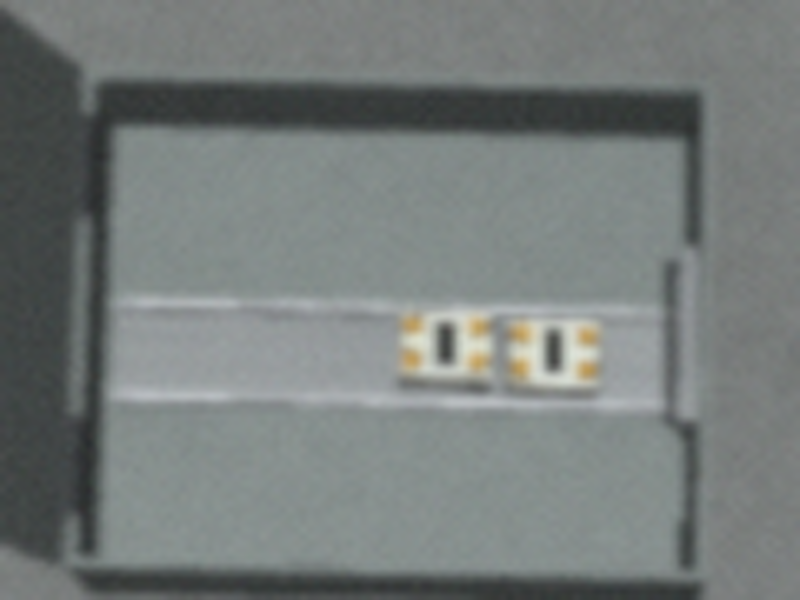

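View pics/top28.png

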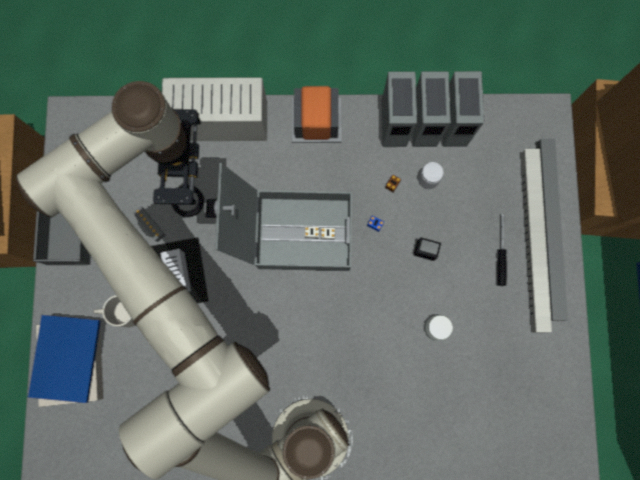

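Emit:
move_arm(motion=[0.05,0,0.3,0,0,0,1,0.1,0,0.9,0,0,0,1,0.2,0,1.6,0,0,0,1,0.3,0,2.3,0,0,0,1,0.34,-0.02,2.9,0,0,0,1,0.34,-0.02,3.25,0,0,0,1,0.34,-0.02,3.37,0,0,0,1,0.34,-0.02,3.37,0,0,0,1])

```text
time_s: 44.02
tcp_pos: [0.5996, 0.2338, 0.2844]
ee_rot: [[-0.033, -0.999, -0.002], [-0.999, 0.033, -0.001], [0.001, 0.002, -1.0]]
wrist_force: [-1.0, 0.2, -0.4]
gripper_width: 0.004
```

```bash
cat >> arc.py <<'E'
def closerows(ths,rr=.2,x=.600,off=.0095,dz=0):
    s=r.sense();R0=s["ee_rot"];p0=s["tcp_pos"]
    for t in ths:
        a=np.radians(t);y=.1406-rr*np.cos(a)+.006*np.sin(a)+off;z=.0855+rr*np.sin(a)+.006*np.cos(a)+dz
        print(t,(R0.T@(np.array([x,y,z])-p0)/.04).round(2),round(y,3),round(z,3))
E
python3 - <<'E'
from arc import *
st();closerows([100,95,90,85,80,75,70,65,60,55,50,45,40,35,30,25,20,15,10,5,2])
E
```

```text
t 44.02 tcp [0.5996 0.2338 0.2844] yawy 178.12 z [-0.002 -0.001 -1.   ] F [-1.   0.2 -0.4] w 0.004 q [ 36.  22.   9.  -0. -77. -38.]
100 [ 1.07 -0.05  0.08] 0.191 0.281
95 [ 1.51 -0.06  0.01] 0.174 0.284
90 [ 1.94 -0.07 -0.03] 0.156 0.286
85 [ 2.38 -0.09 -0.02] 0.139 0.285
80 [ 2.81 -0.1   0.02] 0.121 0.284
75 [ 3.24 -0.12  0.11] 0.104 0.28
70 [ 3.66 -0.13  0.23] 0.087 0.275
65 [ 4.07 -0.14  0.38] 0.071 0.269
60 [ 4.46 -0.16  0.57] 0.055 0.262
55 [ 4.83 -0.17  0.79] 0.04 0.253
50 [ 5.19 -0.18  1.05] 0.026 0.243
45 [ 5.52 -0.19  1.33] 0.013 0.231
40 [ 5.82 -0.2   1.65] 0.001 0.219
35 [ 6.1  -0.21  1.99] -0.01 0.205
30 [ 6.34 -0.22  2.35] -0.02 0.191
25 [ 6.55 -0.23  2.73] -0.029 0.175
20 [ 6.73 -0.24  3.13] -0.036 0.16
15 [ 6.88 -0.24  3.54] -0.042 0.143
10 [ 6.98 -0.25  3.96] -0.046 0.126
5 [ 7.05 -0.25  4.39] -0.049 0.109
2 [ 7.08 -0.25  4.65] -0.05 0.098
```

Emit:
move_arm(motion=[0.2,0,0,0,0,0,1,0.5,-0.02,0,0,0,0,1,0.8,-0.04,0,0,0,0,1,1.1,-0.05,0,0,0,0,1,1.5,-0.06,0,0,0,0,1,1.9,-0.07,0,0,0,0,1,2.35,-0.09,0,0,0,0,1,2.8,-0.1,0.02,0,0,0,1,3.24,-0.12,0.1,0,0,0,1,3.66,-0.13,0.23,0,0,0,1,4.07,-0.14,0.38,0,0,0,1,4.46,-0.16,0.57,0,0,0,1,4.46,-0.16,0.57,0,0,0,1])

```text
time_s: 45.1
tcp_pos: [0.5983, 0.0513, 0.26]
ee_rot: [[-0.037, -0.999, -0.007], [-0.999, 0.037, -0.002], [0.003, 0.007, -1.0]]
wrist_force: [-0.6, 0.6, -0.3]
gripper_width: 0.005
```

```bash
python3 - <<'E'
from arc import *
st();cv2.imwrite("pics/scene29.png",imaging.capture("scene"))
closerows([57,54,50,45,40,35,30,25,20,15,10,5,2])
E
```

```text
t 45.1 tcp [0.5983 0.0513 0.26  ] yawy 177.89 z [-0.007 -0.002 -1.   ] F [-0.6  0.6 -0.3] w 0.005 q [ 20.  19.   1.  -0. -73. -22.]
57 [ 0.15 -0.03  0.11] 0.046 0.257
54 [ 0.37 -0.04  0.25] 0.037 0.251
50 [ 0.66 -0.05  0.46] 0.026 0.243
45 [ 0.99 -0.06  0.74] 0.013 0.231
40 [ 1.29 -0.08  1.06] 0.001 0.219
35 [ 1.56 -0.09  1.4 ] -0.01 0.205
30 [ 1.81 -0.1   1.76] -0.02 0.191
25 [ 2.02 -0.11  2.14] -0.029 0.175
20 [ 2.2  -0.12  2.54] -0.036 0.16
15 [ 2.34 -0.12  2.95] -0.042 0.143
10 [ 2.45 -0.13  3.37] -0.046 0.126
5 [ 2.52 -0.13  3.8 ] -0.049 0.109
2 [ 2.54 -0.14  4.06] -0.05 0.098
```

View pics/scene29.png

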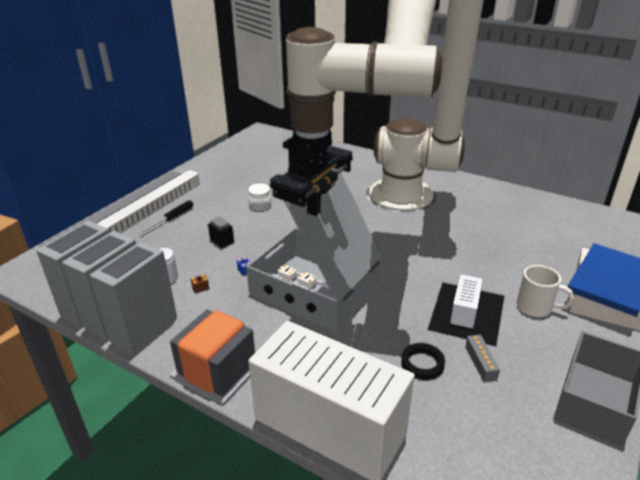

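Emit:
move_arm(motion=[0.15,-0.03,0.11,0,0,0,1,0.37,-0.04,0.25,0,0,0,1,0.66,-0.05,0.46,0,0,0,1,0.99,-0.06,0.74,0,0,0,1,1.29,-0.08,1.06,0,0,0,1,1.56,-0.09,1.4,0,0,0,1,1.81,-0.1,1.76,0,0,0,1,2.02,-0.11,2.14,0,0,0,1,2.2,-0.12,2.54,0,0,0,1,2.28,-0.12,2.75,0,0,0,1,2.34,-0.12,2.95,0,0,0,1,2.4,-0.13,3.16,0,0,0,1,2.45,-0.13,3.37,0,0,0,1,2.5,-0.13,3.58,0,0,0,1,2.52,-0.13,3.75,0,0,0,1,2.52,-0.13,3.8,0,0,0,1])

```text
time_s: 46.48
tcp_pos: [0.5993, -0.0488, 0.1077]
ee_rot: [[-0.036, -0.999, -0.007], [-0.999, 0.036, -0.002], [0.002, 0.007, -1.0]]
wrist_force: [-0.8, -1.1, -0.7]
gripper_width: 0.001
```

```bash
python3 - <<'E'
from arc import *
st();cv2.imwrite("pics/scene30.png",imaging.capture("scene"))
E
```

```text
t 46.48 tcp [ 0.5993 -0.0488  0.1077] yawy 177.93 z [-0.007 -0.002 -1.   ] F [-0.8 -1.1 -0.7] w 0.001 q [ 11.  26. -11.   0. -53. -13.]
```

View pics/scene30.png

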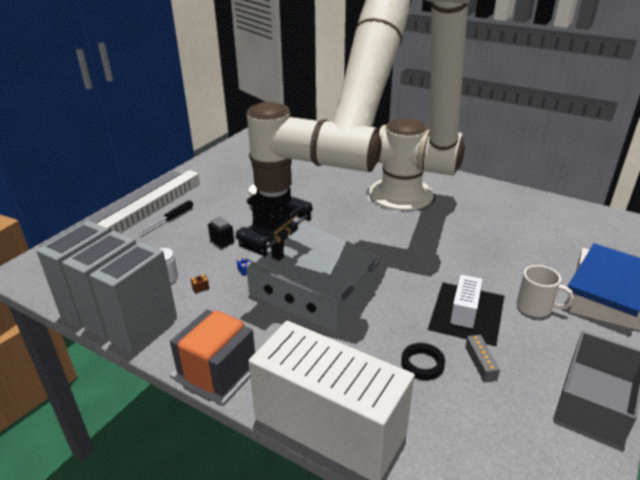

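Nearly shut. Push down the last 16 mm slowly until it seats.

Emit:
move_arm(motion=[0,0,0.1,0,0,0,1,0,0,0.2,0,0,0,1,0,0,0.28,0,0,0,1,0,0,0.34,0,0,0,1,0,0,0.38,0,0,0,1,0,0,0.4,0,0,0,1,0,0,0.42,0,0,0,1])

```text
time_s: 47.12
tcp_pos: [0.5992, -0.0488, 0.0919]
ee_rot: [[-0.036, -0.999, -0.007], [-0.999, 0.036, -0.003], [0.003, 0.007, -1.0]]
wrist_force: [-3.3, 0.7, 8.2]
gripper_width: 0.006
```

Emit:
move_arm(motion=[0,0,0.03,0,0,0,1,0,0,0.05,0,0,0,1,0,0,0.05,0,0,0,1,0,0,0.05,0,0,0,1])

```text
time_s: 47.45
tcp_pos: [0.5992, -0.0488, 0.0919]
ee_rot: [[-0.035, -0.999, -0.006], [-0.999, 0.035, -0.003], [0.003, 0.006, -1.0]]
wrist_force: [-2.9, 0.3, 8.7]
gripper_width: 0.002
```

Emit:
move_arm(motion=[0,0,-0.2,0,0,0,1,0,0,-0.6,0,0,0,1,0,0,-1.1,0,0,0,1,0,0,-1.6,0,0,0,0.5,0,0,-2.1,0,0,0,0,0,0,-2.4,0,0,0,0,0,0,-2.4,0,0,0,0,0,0,-2.4,0,0,0,0,0,0,-2.4,0,0,0,0])

```text
time_s: 48.2
tcp_pos: [0.599, -0.0484, 0.1868]
ee_rot: [[-0.035, -0.999, -0.008], [-0.999, 0.035, -0.003], [0.003, 0.008, -1.0]]
wrist_force: [-0.1, -0.0, -1.0]
gripper_width: 0.373
```

```bash
python3 - <<'E'
from arc import *
st();im=imaging.capture("scene");crop("s",230,200,160,120,"g31",im)
go((.5415,-.0850,.19),R=down(92,0))
E
```

```text
t 48.2 tcp [ 0.599  -0.0484  0.1868] yawy 177.98 z [-0.008 -0.003 -1.   ] F [-0.1 -0.  -1. ] w 0.373 q [ 11.  21.  -6.   0. -63. -13.]
g31 scale 5.0
shift [ 0.963  1.404 -0.072] turn [ 0.05 -0.1  17.2 ]
```

View pics/g31.png

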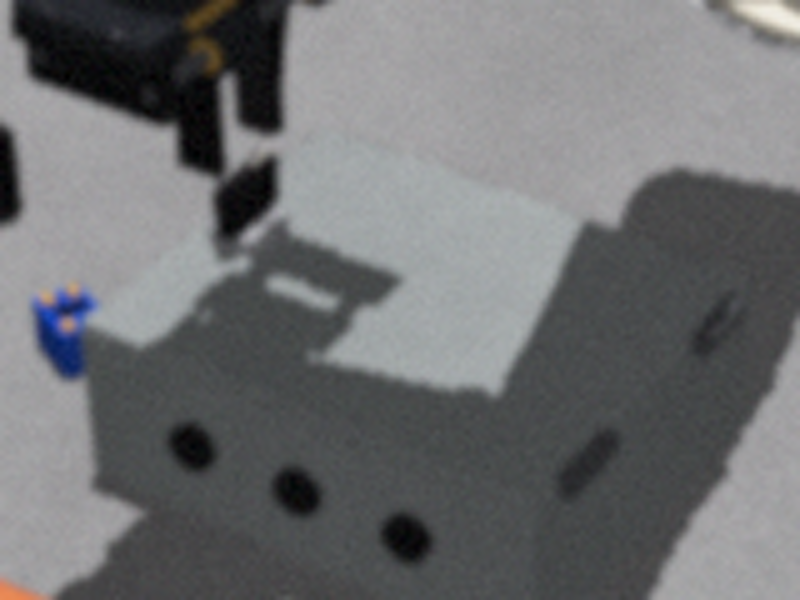

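Emit:
move_arm(motion=[0,0.1,0,0,0,0.6,0,0.1,0.2,0,0,0,1.8,-0.2,0.2,0.35,0,0,0,3,-0.2,0.3,0.5,0,0,0,4.3,-0.2,0.4,0.6,0,0,0,5.6,-0.2,0.5,0.7,0,0,0,6.9,-0.2,0.55,0.8,0,0,0,8.2,-0.2,0.6,0.9,0,0,0,9.5,-0.2,0.7,1,0,0,0,10.8,-0.2,0.75,1.1,0,0,0,12,-0.2,0.8,1.2,0,0,0,13.3,-0.2,0.9,1.3,0,0,0,14.6,-0.2,0.95,1.4,0,0,0,15.9,-0.2,0.96,1.4,0,0,0,17,-0.2,0.96,1.4,0,0.05,-0.1,17.2,-0.2,0.96,1.4,0,0.05,-0.1,17.2,-0.2,0.96,1.4,0,0.05,-0.1,17.2,-0.2])

```text
time_s: 49.67
tcp_pos: [0.5413, -0.0849, 0.1865]
ee_rot: [[-0.999, -0.037, -0.002], [-0.037, 0.999, -0.0], [0.002, -0.0, -1.0]]
wrist_force: [0.6, 0.2, -0.1]
gripper_width: 0.6
```

```bash
python3 - <<'E'
from arc import *
st();im=imaging.capture("scene");crop("s",220,180,160,120,"g32",im);im=imaging.capture("top");crop("t",300,190,80,60,"t32",im)
go((.5415,-.0850,.105),R=down(92,0))
E
```

```text
t 49.67 tcp [ 0.5413 -0.0849  0.1865] yawy 92.1 z [-0.002 -0.    -1.   ] F [ 0.6  0.2 -0.1] w 0.6 q [  8.  16. -14.  -0. -60. -96.]
g32 scale 5.0
t32 scale 10.0
shift [-0.    -0.004  2.044] turn [-0.   -0.01  0.01]
```

View pics/g32.png

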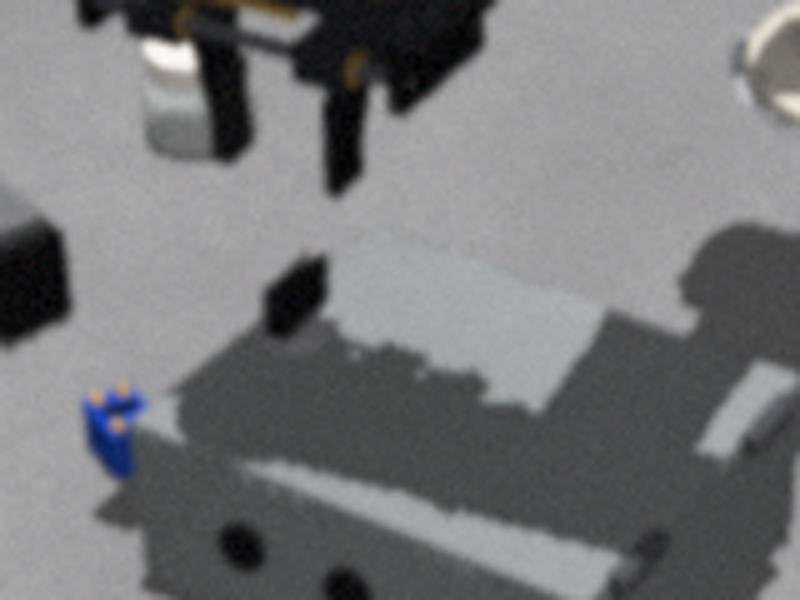

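Emit:
move_arm(motion=[0,0,0.3,0,0,0,-0.2,0,0,0.8,0,0,0,-0.2,0,0,1.3,0,0,0,-0.2,0,0,1.7,0,0,0,-0.2,0,0,1.95,0,0,0,-0.2,0,0,2.04,0,0,0,-0.2,0,0,2.04,0,0,0,0.2,0,0,2.04,0,0,0,0.5,0,0,2.04,0,0,0,0.8,0,0,2.04,0,0,0,1,0,0,2.04,0,0,0,1,0,0,2.04,0,0,0,1,0,0,2.04,0,0,0,1,0,0,2.04,0,0,0,1,0,0,2.04,0,0,0,1,0,0,2.04,0,0,0,1])

```text
time_s: 51.1
tcp_pos: [0.5416, -0.0857, 0.1056]
ee_rot: [[-0.999, -0.036, -0.001], [-0.036, 0.999, -0.001], [0.001, -0.001, -1.0]]
wrist_force: [1.0, -6.3, 1.9]
gripper_width: 0.136
```

```bash
python3 - <<'E'
from arc import *
st();go((.5405,-.0842,.1055),R=down(178.6,0))
E
```

```text
t 51.1 tcp [ 0.5416 -0.0857  0.1056] yawy 92.07 z [-0.001 -0.001 -1.   ] F [ 1.  -6.3  1.9] w 0.136 q [  8.  21. -19.   0. -49. -96.]
shift [0.027 0.038 0.001] turn [ -0.    -0.02 -17.31]
```

Emit:
move_arm(motion=[0,0,0,0,0,-0.3,1,0,0,0,0,0,-1,1,0,0,0,0,0,-2,1,0,0,0,0,0,-3,1,0,0,0,0,0,-4,1,0,0,0,0,0,-5,1,0,0,0,0,0,-6,1,0,0,0,0,0,-7,1,0,0,0,0,0,-8,1,0,0,0,0,0,-9,1,0,0,0,0,0,-10,1,0,0,0,0,0,-11,1,0,0,0,0,0,-12,1,0,0,0,0,0,-13,1,0,0,0,0,0,-14,1,0,0,0,0,0,-15,1,0,0,0,0,0,-16,1,0,0,0,0,0,-17,1,0,0,0,0,0,-17.3,1,0,0,0,0,0,-17.3,1])

```text
time_s: 52.77
tcp_pos: [0.54, -0.0843, 0.1055]
ee_rot: [[-0.025, -1.0, -0.004], [-1.0, 0.025, 0.001], [-0.001, 0.004, -1.0]]
wrist_force: [-3.8, 3.7, 4.9]
gripper_width: 0.132
```

Emit:
move_arm(motion=[0,0,0,0,0,0,0.8,0,0,0,0,0,0,0.4,0,0,0,0,0,0,0,0,0,0,0,0,0,-0.2,0,0,0,0,0,0,-0.2,0,0,0,0,0,0,-0.2,0,0,0,0,0,0,-0.2])

```text
time_s: 53.35
tcp_pos: [0.5401, -0.0843, 0.1054]
ee_rot: [[-0.025, -1.0, -0.004], [-1.0, 0.025, 0.001], [-0.001, 0.004, -1.0]]
wrist_force: [0.1, -0.0, 0.3]
gripper_width: 0.504
```

Emit:
move_arm(motion=[0,0,-0.2,0,0,0,-0.2,0,0,-0.7,0,0,0,-0.2,0,0,-1.3,0,0,0,-0.2,0,0,-2,0,0,0,-0.2,0,0,-2.8,0,0,0,-0.2,0,0,-3.6,0,0,0,-0.2,0.6,0,-4.4,0,0,0,-0.2,1.3,0,-5.1,0,0,0,-0.2,2.1,0,-5.5,0,0,0,-0.2,3,0,-5.5,0,0,0,-0.2,3.9,0,-5.5,0,0,0,-0.2,4.7,0,-5.5,0,0,0,-0.2,5.3,0,-5.5,0,0,0,-0.2,5.5,0,-5.5,0,0,0,-0.2,5.5,0,-5.5,0,0,0,-0.2])

```text
time_s: 54.6
tcp_pos: [0.535, -0.3061, 0.3251]
ee_rot: [[-0.028, -1.0, -0.004], [-1.0, 0.028, 0.001], [-0.001, 0.004, -1.0]]
wrist_force: [0.4, 1.0, 0.2]
gripper_width: 0.599
```

```bash
python3 - <<'E'
from arc import *
st();im=imaging.capture("scene");cv2.imwrite("pics/scene33.png",im);crop("s",230,200,160,120,"g33",im);im=imaging.capture("top");cv2.imwrite("pics/top33.png",im);crop("t",245,180,120,90,"t33",im);crop("t",130,225,120,90,"t33m",im)
E
```

```text
t 54.6 tcp [ 0.535  -0.3061  0.3251] yawy 178.4 z [-0.004  0.001 -1.   ] F [0.4 1.  0.2] w 0.599 q [-15.  19.  10.   0. -81.  13.]
g33 scale 5.0
t33 scale 6.666666666666667
t33m scale 6.666666666666667
```

View pics/t33.png

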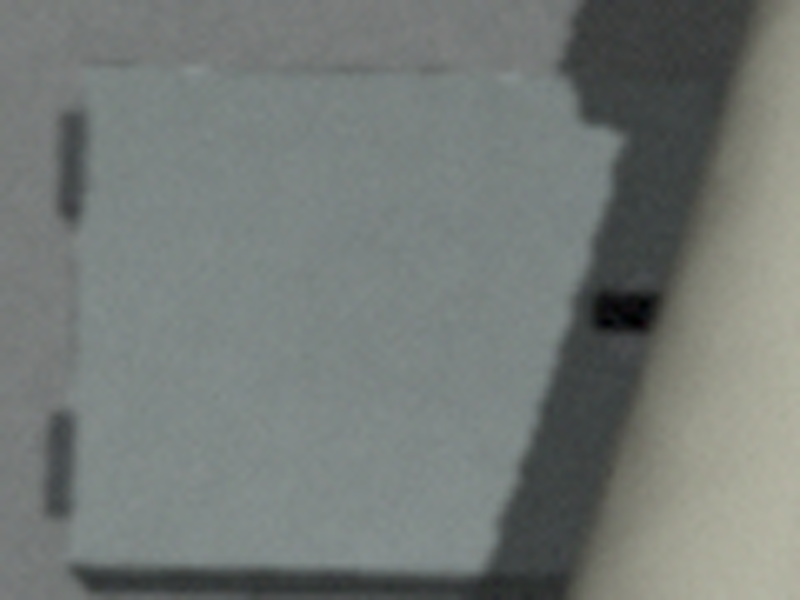

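View pics/scene33.png

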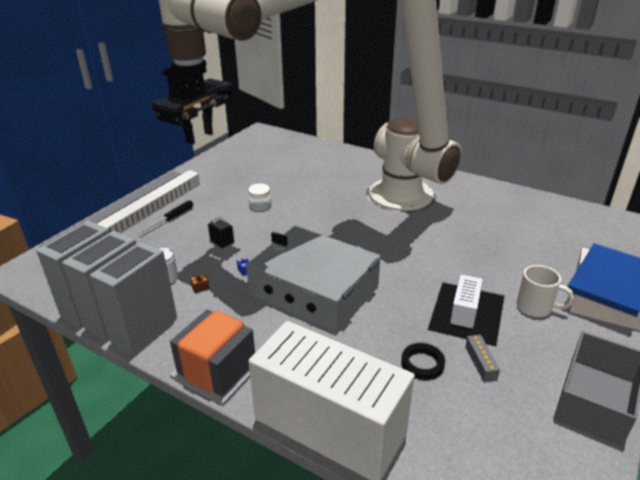

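View pics/t33m.png

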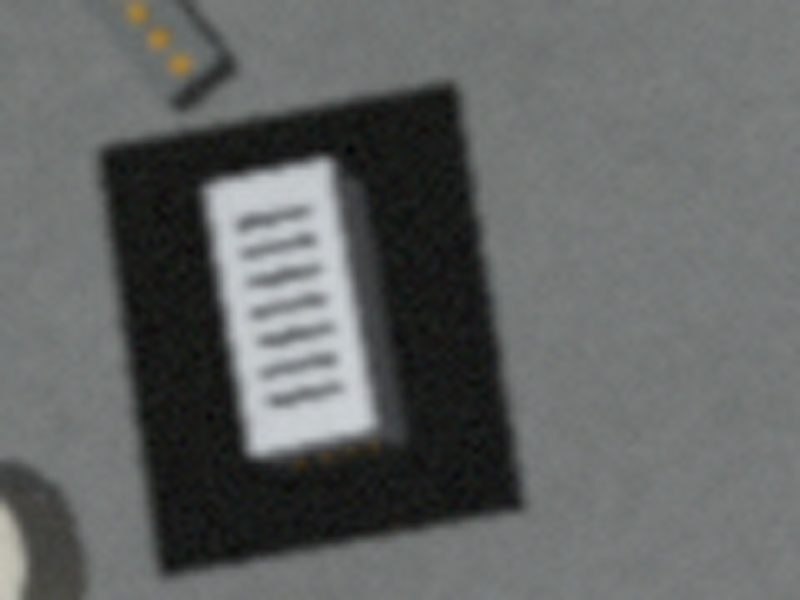

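```bash
python3 - <<'E'
from station import r
r.finish_job()
E
```

```text
the job is handed in; nothing more can be done
```

I handed the job in at about 55 s of the 210 s allowed, with every step done in order. The interface reports no verdict.

**What I did**
- **Power supply:** I lifted it off the cover and stood it on the mat.
- **Cover opening:** I turned the latch about 86° and raised the cover by its wing to about 90°. I then pushed it back to its stop so the wrist could reach into the box.
- **Relays:** I found two white relays on the bench and stood both in the rail channel. The blue and brown look-alikes stayed where they were.
- **Closing:** I pushed the cover shut and turned the latch back.

**Last checks**
- **Before closing:** the top view showed both relays upright between the rails, at most about 3 mm off the middle line.
- **Cover:** the fingers met firm resistance with the tip at 91.9 mm, against an expected 91.5 mm. In the last picture the part of the outline I could see matches the first.
- **Latch:** the end of the wing I could see is back where it started, and the tool ended at the angle it had when it first gripped the wing. The arm hid the other end in the last top view.
- **Power supply and bystanders:** the power supply stands well inside the mat, and the other things on the bench look unmoved.
- **Arm:** it stands clear of everything.

Nothing disagreed. The largest force was about 39 N at the wrist, when a finger pushed the open cover against its stop. Relay positions under the closed cover could not be seen again after shutting.

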